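# Load and lock a ward medication carrier

### The job

Load the ward carrier: stack all the medication cassettes that are on the desk into one square pile on the yellow seat. Then take the steel lock rod from its rack and push it nose first about half-way into the bore of the lock block, let go of it, take a new hold further back on its blue handle and push it fully home, so that its collar meets the block and the bar closes the carrier's open front. Leave the bottles, the jar, the carton and the marker where they are.

Things in the scene. Friction and masses are not known exactly. Their poses are not given: they have to be found in the camera images.
- carrier: fixed blue ward carrier, origin on the desk under the seat's middle; x points away from its open front, y along the bore from the seat to the bore's mouth, z up. Base plate 6 mm thick, 84 mm wide (y), x -75 to +50 mm. A back stop 18 mm high, 70 mm wide, has its inner face at x = +48 mm. Both y sides of the seat are open. Aluminium lock block beside the front: see lock
- seat (a point): centre of the yellow 84 x 54 mm seat mark, on top of the base plate, 6 mm above the desk; axes as the carrier. A cassette lies square on it with its x along the carrier's x (84 mm) and its y along the carrier's y (54 mm), either way round; the next lie on top of it. The desk from x 0.42 to 0.65, y 0.15 to 0.40 m holds nothing but cassettes
- bore (a point): centre of the bore's mouth, in the lock block's outer (+y) end face, on the bore axis, 36 mm above the desk; axes as the carrier, so the rod goes in towards -y. Bore 17 mm square with a funnel mouth 25 mm wide narrowing over the first 12 mm; 80 mm deep, open at the far end, which looks across the seat's open front
- rod: steel lock rod, 200 mm long, about 0.22 kg: round 14 mm shaft with rounded nose, then a 32 mm square collar 8 mm thick, then a blue handle 18 mm square, 40 mm long. Origin on its axis near its centre of mass, 103 mm from the nose; y points from nose to handle. Starts level in the rack, roughly along the desk's y, handle to +y. Gripped at the origin it hangs level
- lock (a point): centre of the top of the aluminium lock block that holds the bore, 56 mm above the desk; the block is 40 mm thick (carrier x, -75 to -35 mm) and 80 mm long (carrier y, 40 to 120 mm); the bore axis runs along carrier y at x = -55 mm
- rod_tip (a point): end of the rod's nose (y = -103 mm in the rod's frame)
- rod_collar (a point): centre of the collar's front face (y = +49 mm in the rod's frame), 152 mm from the nose; fully home this face meets the block's end face at the bore mouth
- rod_handle (a point): centre of the blue handle (y = +77 mm in the rod's frame), 180 mm from the nose. Let go of half-way in, the rod stays in the bore and its handle end sags a few mm; it slides with light friction, a few N
- rack: fixed grey rack for the rod, origin on the desk, y along the rod; 50 x 130 mm base, 8 mm thick, and two V saddles 10 mm thick, at y = -55 and +36 mm, up to 60 mm high, holding the rod's axis about 50 mm above the desk; between the saddles the rod is free
- cassette1: green flat medication cassette with a thin white band and eight white lids, 84 (its x) x 54 (its y) x 15 mm high, about 0.12 kg, flat top; origin at the centre of its underside. It lies on the desk (underside at height 0) until stacked, and may be absent
- cassette2: orange flat medication cassette with a thin white band and eight white lids, 84 (its x) x 54 (its y) x 15 mm high, about 0.12 kg, flat top; origin at the centre of its underside. It lies on the desk (underside at height 0) until stacked, and may be absent
- cassette3: blue flat medication cassette with a thin white band and eight white lids, 84 (its x) x 54 (its y) x 15 mm high, about 0.12 kg, flat top; origin at the centre of its underside. It lies on the desk (underside at height 0) until stacked, and may be absent
- cassette4: red flat medication cassette with a thin white band and eight white lids, 84 (its x) x 54 (its y) x 15 mm high, about 0.12 kg, flat top; origin at the centre of its underside. It lies on the desk (underside at height 0) until stacked, and may be absent
- cassette5: black flat medication cassette with a thin white band and eight white lids, 84 (its x) x 54 (its y) x 15 mm high, about 0.12 kg, flat top; origin at the centre of its underside. It lies on the desk (underside at height 0) until stacked, and may be absent
- bottle1: white tablet bottle, 48 mm across, 85 mm high; not part of the job; origin at the centre of its underside
- bottle2: white tablet bottle, 48 mm across, 85 mm high; not part of the job; origin at the centre of its underside
- bottle3: white tablet bottle with a blue label, 42 mm across, 70 mm high; not part of the job; origin at the centre of its underside
- jar: small amber jar, 38 mm across, 50 mm high; not part of the job; origin at the centre of its underside
- carton: white and blue carton, 50 x 50 x 110 mm high; not part of the job; origin at the centre of its underside
- marker: blue marker pen lying down, 135 mm long (y), 12 mm thick; not part of the job; origin at the centre of its underside
There are look-alikes about, which are no part of the job. What is shaped like the cassette4 but purple is not meant.

How it is judged:
By the outcome, as a careful person would: the job done as asked, in the order asked, and still so for the second after the job is handed in, with the robot touching nothing.
Of cassette1, cassette2, cassette3, cassette4, cassette5 only 3 to 5 are there at a start; the rules pass over those that are not, and their reading is None.
At some moment in a run one of cassette1, cassette2, cassette3, cassette4, cassette5 may be knocked a few centimetres aside while the robot is not near it.
Once in a run the grip may slacken for a moment while it holds something.
It also fails if it takes over 210 s, if anything falls off the work surface, if the arm or the gripper's body presses on something with over 40 N, if the wrist force passes 120 N, or if a joint passes its speed limit or range.

### The arm

A 6-joint arm with a two-finger parallel gripper is mounted at the origin on the work surface. World frame = base frame: x ahead of the robot, y to its left, z up, the work surface at z = 0. Lengths are in m, angles in rad, forces in N, time in s.
With the tool pointing down it reaches from about 0.35 to 0.975 m from the base axis. Payload 4.9 kg.
Tool frame: the origin (TCP) lies at the very end of the fingers, on their centre line; the grasp point (between the pads) lies 19 mm behind it; x points along the fingers, y is the direction in which the jaws open and shut, and the axes are right-handed (so a half turn about x gives the same grasp; the last joint's range is limited). The gripper opens to 85 mm and grips with 20 to 120 N. Pads are 22 mm wide; open, the fingers measure 114 mm over their backs; the gripper's body (76 mm by 85 mm) begins 54 mm behind the grasp point. The pads swing forward as they close: fully open they stand 13 mm farther back than shut.
Start: joints at [-1.384, 0.053, 1.613, -0, 1.476, -0.119], TCP at [0.188, -0.596, 0.231] pointing down, gripper open.
Joint ranges: [-3.01, 3.01], [-1.01, 2.22], [0.06, 2.58], [-1.02, 4.17], [0.09, 2.62], [-3.14, 3.14]. Speed limits (rad/s): [2.57, 2.57, 3.14, 3.14, 3.14, 3.14].

### API

Orientations are given as a unit quaternion [w, x, y, z].
In Python, from plant import manip gives the robot as it stands.
- The arm moves only by the tool play_rows, never from a script. Its argument "plan" is a list of rows, each a list of 5 numbers: the shift along the tool's x, y, z in mm, then the turn about the tool's x in rad, then the closure, from -1 (fully open) to 1 (shut). A call has 1 to 8 rows; each row is the pose to reach, as a shift and turn from the pose commanded when the call began, along the tool's axes at that moment; what a row does not reach only later rows make up. A row lasts 1/8 s, in which the tool goes at most 62.5 mm and 10.7 degrees, less where a joint would pass 70% of its speed; a pose out of reach is approached as far as the arm can. A call with a gripper value outside its range is refused whole. The fingers move at their own pace and stop on an object; the grip force is fixed at half the most. Time passes only in rows, so rows that repeat a pose let the fingers close. It gives the time, the measured TCP pose, the force and the opening at its end, in the units of the state.
- manip.state(): the state, without advancing time (a new reading comes with each control period).
- manip.grab_frame(name): name is "scene" or "side" or "wrist"; returns a dict with "img" (384x512x3 uint8, red, green, blue), "range_z" (384x512 float32, m along the optical axis (not along the pixel's ray), 0 where there is no reading), "fx", "fy", "cx", "cy" (pixels), "k1" (the pictures are not rectified: a ray, as slopes to the right and down, at radius r is drawn at 1 + k1 r^2 times it, then the intrinsics apply), "origin" and "rotation" of the camera in the world. Camera axes: x right, y up, looking along -z (the intrinsics and any distortion apply to the point x, -y, -z); pixel columns grow to the right and rows downward; lengths in m; the calibration is good to about 2 mm. A picture is of the moment at which its call begins.
- manip.job_done(): hands the job in, once; it reports no verdict.
The state is a dict: "time": time; "joint_pos": joint angles; "joint_vel": joint speeds; "joint_efforts": joint torques, N m; "tool_pos": TCP position; "tool_rot": TCP orientation; "contact_force": force on the tool from outside, world axes, zero at the start; "ft_torque": the same for the moment, N m; "gripper_width": opening from 0.0 (shut) to 1.0 (fully open).
Only numpy, scipy, OpenCV 4.12 (cv2) and the standard library are available. Lean on these libraries where they do the work, as an engineer would, in place of code of your own. Each camera call takes 0.05 s, during which the arm holds its last target. There are 200 camera calls.

## Working session

There is one attempt and no reset: what is moved stays moved. The work goes in short steps, Python scripts to look and compute and a tool call to move; the robot and the scene stay as the last step left them, time stands still between calls to the robot, and variables do not carry over. Pictures are saved under pics/ and viewed, about 12 in all and at most 16, crops included, and the job is handed in when it is done.

Besides the shell and the picture viewer there is one more tool, called after ">>>" as name(argument=value, ...), one argument or row to a line, values as JSON. play_rows: Moves the arm, as the interface text tells. Its arguments: {"type":"object","properties":{"plan":{"type":"array"}},"required":["plan"]}

```bash
ls; mkdir -p pics; cat > h.py <<'E'
import numpy as np, cv2
from plant import manip
from scipy.spatial.transform import Rotation as R
def grab(n):
    return manip.grab_frame(n)
def rot(q): 
    q=np.asarray(q,float)
    return q if q.shape==(3,3) else R.from_quat([q[1],q[2],q[3],q[0]]).as_matrix()
def rays(f,u,v):
    p=np.stack([(np.asarray(u,float)-f['cx'])/f['fx'],(np.asarray(v,float)-f['cy'])/f['fy']],-1)
    q=p.copy()
    for _ in range(20): q=p/(1+f['k1']*(q**2).sum(-1,keepdims=True))
    d=np.stack([q[...,0],-q[...,1],-np.ones_like(q[...,0])],-1)
    return d@rot(f['rotation']).T
def onz(f,u,v,z):
    d=rays(f,u,v); o=np.array(f['origin']); return o+d*((z-o[2])/d[...,2])[...,None]
def cloud(f):
    v,u=np.mgrid[0:384,0:512]; return np.array(f['origin'])+rays(f,u,v)*f['range_z'][...,None]
def top(f,x0,x1,y0,y1,s=0.001):
    "topdown image + height map of the cloud; row=x decreasing, col=y decreasing"
    P=cloud(f); ok=f['range_z']>0
    return P,ok
def save(n,img,k=1):
    cv2.imwrite('pics/'+n+'.png',cv2.cvtColor(cv2.resize(img,None,fx=k,fy=k,interpolation=cv2.INTER_CUBIC) if k!=1 else img,cv2.COLOR_RGB2BGR))
def st():
    s=manip.state(); r=rot(s['tool_rot'])
    print('t',round(s['time'],2),'pos',np.round(np.array(s['tool_pos'])*1000,1),'F',np.round(s['contact_force'],1),'w',round(s['gripper_width'],3),'j',np.round(s['joint_pos'],2))
    print('R',np.round(r,3).tolist()); return np.array(s['tool_pos']),r
E
python3 - <<'E'
from h import *
st()
for n in ['scene','side']:
    f=grab(n); save(n+'0',f['img'],1.5); print(n,f['origin'],rot(f['rotation'])[:,2],f['fx'])
E
```

```text
pics
t 0.0 pos [ 188.  -595.4  230.1] F [ 0.   0.7 -0.1] w 1.0 j [-1.38  0.05  1.61  0.    1.48 -0.12]
R [[-0.0, 0.301, -0.954], [0.002, -0.954, -0.301], [-1.0, -0.002, -0.0]]
scene [1.42457667 0.32059465 1.55875008] [0.49666275 0.16543112 0.85203207] 497.21685977776787
side [0.46248528 0.90102268 1.11718744] [-0.05448827  0.64203289  0.76473839] 485.4488830126058
```

View pics/scene0.png

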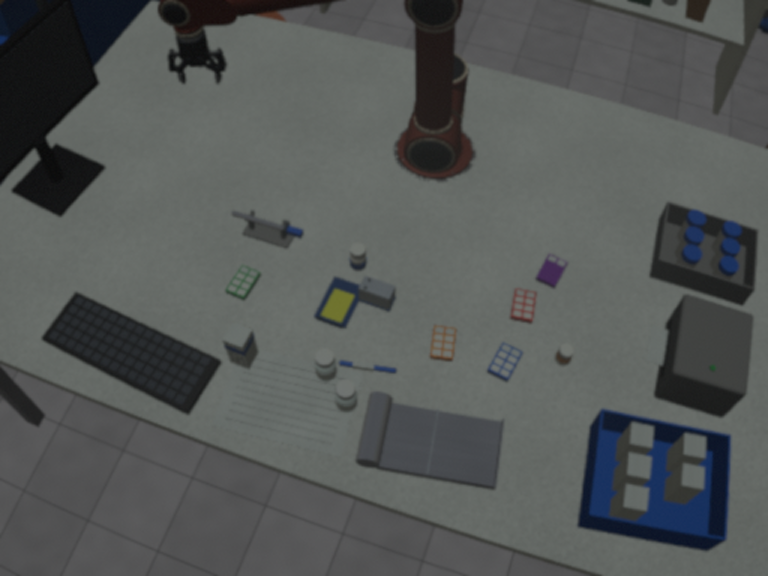

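View pics/side0.png

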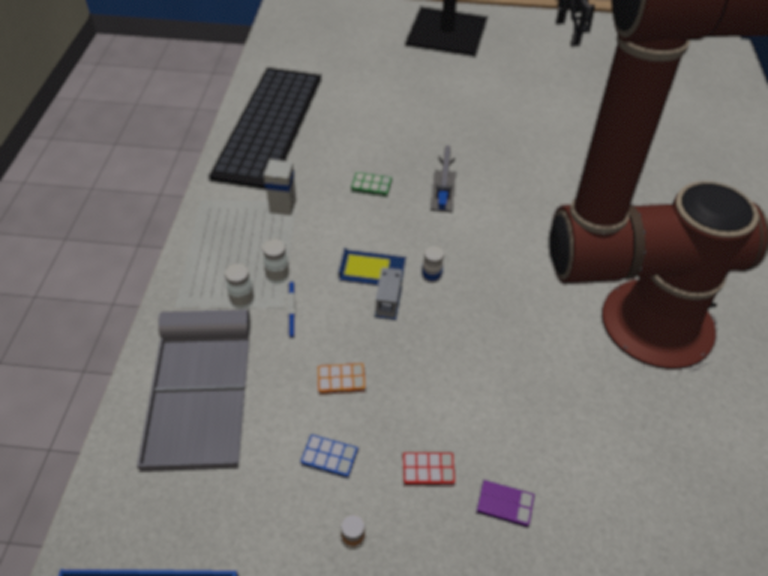

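Visible: green, orange, blue and red cassettes (scene ≈ (243,282), (443,342), (505,361), (523,305)), no black one. The purple look-alike is at (552,270), the carrier with its yellow seat at (340,303), the lock block at (378,292), and the rod in its rack at (268,225). Next I'll measure them.

```bash
cat >> h.py <<'E'
def rect(xy):
    c,(w,h),a=cv2.minAreaRect((xy*1000).astype(np.float32))
    if w<h: w,h,a=h,w,a+90
    return np.round(c,1),round(w,1),round(h,1),round((a+90)%180-90,1)   # a: angle of long side from world x, deg
def objs(n,lo=0.006,hi=0.13,f=None):
    f=f or grab(n); P=cloud(f); z=P[...,2]
    m=((f['range_z']>0)&(z>lo)&(z<hi)&(P[...,0]>.3)&(P[...,0]<.95)&(abs(P[...,1])<.6)).astype(np.uint8)
    k,l,s,c=cv2.connectedComponentsWithStats(m,connectivity=4)
    for i in range(1,k):
        if s[i,4]<40: continue
        q=P[l==i]; h=np.percentile(q[:,2],90)
        t=q[q[:,2]>h-0.005][:,:2]
        col=np.median(f['img'][l==i],0)
        print(n,np.round(c[i]),s[i,4],'h',round(h*1000,1),*rect(t),col)
def sat(f,z,box=None,smin=90):
    "saturated blobs projected on plane z"
    hsv=cv2.cvtColor(f['img'],cv2.COLOR_RGB2HSV); m=((hsv[...,1]>smin)&(hsv[...,2]>35)).astype(np.uint8)
    m=cv2.morphologyEx(m,cv2.MORPH_CLOSE,np.ones((5,5)))
    k,l,s,c=cv2.connectedComponentsWithStats(m)
    for i in range(1,k):
        if 60<s[i,4]<2500:
            v,u=np.nonzero(l==i); q=onz(f,u,v,z)
            r=rect(q[:,:2])
            if .35<q[:,0].mean()<.95 and abs(q[:,1].mean())<.6: print(np.round(c[i]),s[i,4],'hue',np.median(hsv[l==i][:,0]),*r)
E
python3 - <<'E'
from h import *
for n in ['scene','side']:
    f=grab(n); objs(n,f=f); print('sat'); sat(f,0.015)
    hsv=cv2.cvtColor(f['img'],cv2.COLOR_RGB2HSV); m=(abs(hsv[...,0].astype(int)-28)<6)&(hsv[...,1]>150)
    k,l,s,c=cv2.connectedComponentsWithStats(m.astype(np.uint8)); i=1+np.argmax(s[1:,4]); v,u=np.nonzero(l==i); print('yellow',s[i],rect(onz(f,u,v,.006)[:,:2]))
E
```

```text
scene [179. 152.] 424 h 60.2 [ 429.1 -317.2] 195.7 40.1 -87.7 [68. 70. 69.]
scene [238. 171.] 179 h 73.2 [443.  -67.6] 37.2 33.8 14.4 [75. 77. 76.]
scene [162. 187.] 300 h 19.9 [ 591.4 -313.5] 82.9 56.2 -4.9 [ 85. 101.  88.]
scene [365. 184.] 137 h 20.9 [319.4 398.1] 53.5 41.5 79.4 [66. 42. 81.]
scene [246. 195.] 524 h 59.2 [523.7  10.9] 80.4 46.8 87.2 [74. 79. 65.]
scene [349. 203.] 293 h 20.7 [423.3 357.2] 88.1 49.7 6.4 [107.  89.  85.]
scene [218. 209.] 132 h 19.3 [608.7 -73.6] 65.4 44.1 77.9 [64. 72. 53.]
scene [ 99. 240.] 3383 h 24.5 [ 868.4 -440.5] 328.7 149.2 85.5 [37. 39. 41.]
scene [160. 230.] 505 h 112.1 [ 776.5 -227.6] 53.8 53.1 -3.9 [66. 69. 66.]
scene [295. 228.] 346 h 19.9 [589.3 201.1] 84.4 53.6 9.1 [108.   98.5  85.5]
scene [336. 241.] 331 h 19.5 [587. 353.] 85.6 50.9 -10.3 [ 85.  94. 104.]
scene [376. 236.] 135 h 52.7 [531.8 480.6] 33.9 29.5 -50.3 [84. 87. 83.]
scene [216. 243.] 270 h 86.8 [749.4 -31. ] 42.8 40.9 63.7 [87. 93. 90.]
scene [244. 244.] 138 h 16.0 [704.2  53.1] 129.9 19.3 -78.1 [70. 79. 97.]
scene [230. 264.] 279 h 87.0 [806.9  41. ] 43.5 38.9 20.8 [90. 
[... 1158 characters left out ...]
8.]
side [286. 312.] 745 h 18.0 [417.9 359.2] 83.8 54.8 6.5 [154. 115. 116.]
side [327. 333.] 354 h 18.5 [315.3 398.5] 53.9 38.8 79.1 [104.  56. 122.]
side [235. 354.] 315 h 52.2 [527.1 482.4] 33.5 31.4 -83.2 [143. 141. 142.]
side [112. 381.] 379 h 102.3 [772.9 591.9] 198.2 6.7 5.0 [ 45.  72. 125.]
sat
[295. 132.] 73 hue 110.0 [ 426.  -280.2] 61.9 20.0 -87.5
[244. 177.] 621 hue 30.0 [559.  -60.8] 122.5 77.8 -2.7
[227. 255.] 185 hue 13.0 [584.9 204.4] 80.9 56.6 6.8
[220. 311.] 108 hue 111.0 [576.2 374.3] 91.2 43.1 20.2
[286. 315.] 237 hue 1.0 [418.9 359.1] 81.9 52.6 6.5
[ 96. 382.] 456 hue 110.0 [820.  570.4] 258.8 6.5 6.1
yellow [231 171  28  14 293] (array([569.6, -71.7]), 80.6, 50.0, -1.7)
```

```bash
cat >> h.py <<'E'
def plan(x,y,z,phi,s=None):
    "mm, phi = world angle (deg) of tool y; prints shift in tool axes mm and turn rad"
    p,r=st(); d=r.T@(np.array([x,y,z])-p*1000)
    cur=np.degrees(np.arctan2(r[1,1],r[0,1])); e=(phi-cur+90)%180-90
    print('cur phi',round(cur,2),'SHIFT',np.round(d,1),'TURN',round(-np.radians(e),4))
E
python3 -c "
from h import *
plan(589,-313.5,180,-96)"
```

```text
t 0.2 pos [ 188.1 -595.6  230.5] F [-0.  -0.7 -0. ] w 0.999 j [-1.38  0.05  1.61  0.    1.48 -0.12]
R [[-0.0, 0.301, -0.954], [0.001, -0.954, -0.301], [-1.0, -0.001, -0.0]]
cur phi -72.48 SHIFT [  50.8 -148.3 -467.2] TURN 0.4105
```

>>> play_rows(
  plan=[
    [50, -148, -467, 0.41, -1],
    [50, -148, -467, 0.41, -1],
    [50, -148, -467, 0.41, -1],
    [50, -148, -467, 0.41, -1],
    [50, -148, -467, 0.41, -1],
    [50, -148, -467, 0.41, -1],
    [50, -148, -467, 0.41, -1],
    [50, -148, -467, 0.41, -1],
  ],
)

```text
time: 1.2
tool_pos: [0.5904, -0.3127, 0.1809]
tool_rot: [0.037, -0.706, 0.037, 0.706]
contact_force: [0.0, -0.6, 0.2]
gripper_width: 0.999
```

>>> play_rows(
  plan=[
    [0, 0, 0, 0, -1],
    [0, 0, 0, 0, -1],
    [0, 0, 0, 0, -1],
    [0, 0, 0, 0, -1],
  ],
)

```text
time: 1.7
tool_pos: [0.5882, -0.3153, 0.1816]
tool_rot: [-0.037, 0.706, -0.038, -0.706]
contact_force: [0.3, -0.3, 1.2]
gripper_width: 0.996
```

```bash
cat >> h.py <<'E'
def wr(n=None,f=None,lo=.006):
    "wrist components"
    f=f or grab('wrist')
    if n: save(n,f['img'],1.5)
    objs('wrist',lo=lo,f=f); return f
E
python3 -c "
from h import *
plan(589,-313.5,100,-96)
f=wr('w1'); print(f['origin'],rot(f['rotation'])[:,2])"
```

```text
t 1.7 pos [ 588.2 -315.3  181.6] F [ 0.3 -0.3  1.2] w 0.996 j [-0.6   0.18  1.56 -0.    1.4   1.07]
R [[0.0, -0.106, -0.994], [-0.0, -0.994, 0.106], [-1.0, 0.0, -0.0]]
cur phi -96.08 SHIFT [81.6 -1.9 -0.6] TURN -0.0014
wrist [135.   2.] 350 h 22.9 [ 750.6 -225. ] 38.6 1.2 87.6 [46.5 46.  43. ]
wrist [260. 171.] 4476 h 16.1 [ 590.  -318.5] 84.1 54.1 -5.3 [130. 140. 137.]
wrist [ 25. 167.] 442 h 18.5 [621.7 -88.2] 45.8 6.3 87.5 [13. 37. 77.]
wrist [ 31. 205.] 1680 h 7.3 [576.3 -75.4] 79.6 60.1 -3.5 [147. 149.   0.]
wrist [ 17. 232.] 46 h 7.0 [551.3 -50.6] 15.4 9.5 21.4 [146.5 148.    0. ]
wrist [ 30. 243.] 98 h 7.2 [537.8 -59.8] 18.4 14.4 15.1 [146.  148.5   0. ]
wrist [ 43. 245.] 44 h 6.9 [534.6 -74.4] 11.7 8.0 -44.9 [146.5 148.    0. ]
wrist [ 61. 245.] 65 h 7.1 [530.1 -94. ] 14.6 12.3 24.0 [146. 148.   0.]
wrist [  5. 267.] 370 h 20.2 [512.  -29.8] 26.4 3.9 -0.1 [53. 53. 54.]
wrist [273. 319.] 7497 h 57.1 [ 429.  -316.7] 190.8 38.4 88.6 [83. 82. 83.]
wrist [ 60. 311.] 399 h 29.3 [459.2 -78.2] 17.5 4.1 62.1 [ 7. 23. 53.]
[ 0.66264761 -0.3238396   0.32415298] [ 0.29238915 -0.03022841  0.95582155]
```

View pics/w1.png

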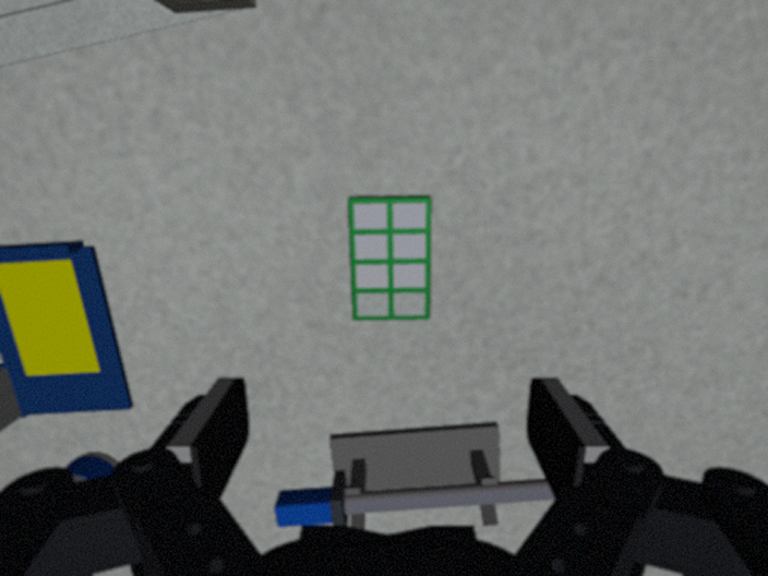

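Wrist view: the green cassette is centred at view pixel (390,258) between the jaws, and the depth gives 84.1 x 54.1 mm. The rod in its rack and the seat are also in view. I'll grasp it now.

>>> play_rows(
  plan=[
    [40, 2.5, -2, -0.014, -1],
    [80, 2.5, -2, -0.014, -1],
    [120, 2.5, -2, -0.014, -1],
    [150, 2.5, -2, -0.014, -1],
    [168, 2.5, -2, -0.014, -1],
    [179, 2.5, -2, -0.014, -1],
    [179, 2.5, -2, -0.014, -1],
    [179, 2.5, -2, -0.014, -1],
  ],
)

```text
time: 2.75
tool_pos: [0.5916, -0.3176, 0.0039]
tool_rot: [-0.031, 0.707, -0.032, -0.706]
contact_force: [-0.2, 0.8, 0.3]
gripper_width: 1.001
```

>>> play_rows(
  plan=[
    [0, 0, 0, 0, 1],
    [0, 0, 0, 0, 1],
    [0, 0, 0, 0, 1],
    [0, 0, 0, 0, 1],
    [0, 0, 0, 0, 1],
    [0, 0, 0, 0, 1],
  ],
)

```text
time: 3.5
tool_pos: [0.5916, -0.3175, 0.0037]
tool_rot: [-0.031, 0.707, -0.032, -0.706]
contact_force: [1.0, -0.1, 5.5]
gripper_width: 0.608
```

>>> play_rows(
  plan=[
    [-15, 0, 0, 0, 1],
    [-40, 0, 0, 0, 1],
    [-80, 0, 0, 0, 1],
    [-120, 0, 0, 0, 1],
    [-150, 0, 0, 0, 1],
    [-180, 0, 0, 0, 1],
    [-180, 0, 0, 0, 1],
    [-180, 0, 0, 0, 1],
  ],
)

```text
time: 4.5
tool_pos: [0.5899, -0.3164, 0.1806]
tool_rot: [0.032, -0.706, 0.031, 0.707]
contact_force: [-0.2, -0.2, -0.8]
gripper_width: 0.612
```

```bash
python3 -c "
from h import *
plan(573,-73,180,-92.5)
f=wr('w2')"
```

```text
t 4.5 pos [ 589.9 -316.4  180.6] F [-0.2 -0.2 -0.8] w 0.612 j [-0.6   0.19  1.55 -0.    1.4   1.06]
R [[-0.002, -0.09, -0.996], [0.001, -0.996, 0.09], [-1.0, -0.001, 0.002]]
cur phi -95.17 SHIFT [   1.  -240.9   38.7] TURN -0.0465
wrist [137.   2.] 298 h 20.7 [ 750.3 -227.9] 44.2 0.9 87.5 [49. 48. 45.]
wrist [ 28. 168.] 603 h 18.2 [621.5 -89.6] 45.0 6.3 87.2 [17. 42. 77.]
wrist [ 10. 177.] 114 h 7.2 [610.2 -66.3] 21.2 12.5 85.0 [152. 154.   0.]
wrist [ 29. 209.] 1012 h 7.2 [567.7 -70.8] 85.3 45.1 -28.4 [153. 155.   0.]
wrist [  5. 190.] 80 h 7.3 [594.6 -53.5] 25.4 11.3 -35.9 [152. 154.   0.]
wrist [ 23. 200.] 65 h 7.3 [583.2 -70.3] 16.1 10.1 -45.9 [152. 154.   0.]
wrist [  6. 210.] 48 h 7.2 [574.7 -48.9] 13.0 8.7 -9.1 [151. 153.   0.]
wrist [ 45. 213.] 188 h 7.4 [567.7 -88.5] 22.6 18.1 84.0 [154. 156.   0.]
wrist [ 53. 227.] 72 h 7.2 [551.9 -93.1] 14.8 9.9 -39.4 [154. 156.   0.]
wrist [ 48. 239.] 168 h 7.2 [536.9 -84.3] 22.7 20.6 77.8 [153. 155.   0.]
wrist [ 14. 241.] 52 h 7.0 [539.9 -47.1] 15.0 10.4 -23.7 [148.  149.5   0. ]
wrist [  3. 265.] 252 h 17.1 [512.2 -29.9] 26.8 2.9 0.1 [55. 55. 57.]
wrist [318. 326.] 433 h 56.5 [ 428.6 -364. ] 37.1 13.5 -9.3 [64. 65. 64.]
wrist [ 35. 327.] 1274 h 69.6 [451.3 -62.5] 34.5 11.8 -56.3 [69. 68. 70.]
wrist [212. 341.] 612 h 63.6 [ 431.  -254.3] 32.4 13.8 89.9 [16.  58.  92.5]
```

View pics/w2.png

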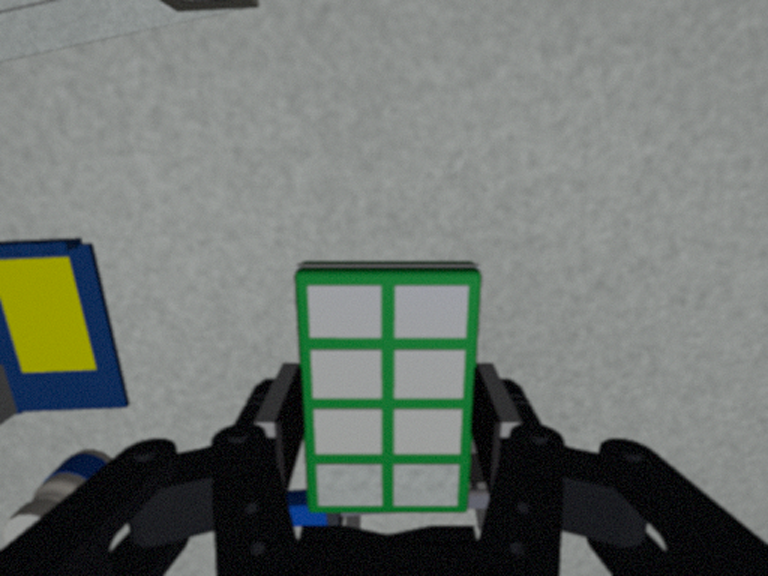

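The green cassette is held squarely, filling view pixels (298–478, 268–512). Next I'll measure its pose in the hand and the seat from a standoff position.

>>> play_rows(
  plan=[
    [-10, -232, 131, -0.046, 1],
    [-10, -232, 131, -0.046, 1],
    [-10, -232, 131, -0.046, 1],
    [-10, -232, 131, -0.046, 1],
    [-10, -232, 131, -0.046, 1],
    [-10, -232, 131, -0.046, 1],
    [-10, -232, 131, -0.046, 1],
    [-10, -232, 131, -0.046, 1],
  ],
)

```text
time: 5.55
tool_pos: [0.4815, -0.0753, 0.1921]
tool_rot: [0.016, -0.707, 0.016, 0.707]
contact_force: [-0.1, 0.3, -0.8]
gripper_width: 0.61
```

```bash
cat >> h.py <<'E'
def held(f):
    "held cassette in tool frame: (y,z) mm of centre, sizes, angle of long side relative tool z; x of top"
    p,r=st(); P=(cloud(f)-p)@r*1000; m=(f['range_z']>0)&(abs(P[...,0]+5)<22)&(abs(P[...,1])<26.0)&(abs(P[...,2])<60)
    k,l,s,c=cv2.connectedComponentsWithStats(m.astype(np.uint8)); i=1+np.argmax(s[1:,4]); q=P[l==i]; h=np.percentile(q[:,0],15)
    q=q[abs(q[:,0]-h)<4]; print('held n',len(q),'topx',round(h,1),'z range',np.round(np.percentile(q[:,2],[1,99]),1),'rect zy',rect(q[:,[2,1]]/1000))
    return q
def yellow(f,z=.006):
    hsv=cv2.cvtColor(f['img'],cv2.COLOR_RGB2HSV); m=(abs(hsv[...,0].astype(int)-30)<7)&(hsv[...,1]>150)
    k,l,s,c=cv2.connectedComponentsWithStats(m.astype(np.uint8)); i=1+np.argmax(s[1:,4]); v,u=np.nonzero(l==i); P=cloud(f)[v,u]
    print('yellow',s[i],rect(onz(f,u,v,z)[:,:2]),'cloud',rect(P[:,:2]),'z',np.median(P[:,2]))
E
python3 -c "
from h import *
f=grab('wrist'); save('w3',f['img'],1.5); held(f); yellow(f); objs('wrist',lo=.03,f=f); plan(571,-74,60,-92.5)"
```

```text
t 5.6 pos [481.5 -75.2 192.1] F [ 0.8 -0.  -0.4] w 0.605 j [-0.31 -0.26  1.97 -0.    1.43  1.31]
R [[-0.001, -0.046, -0.999], [0.0, -0.999, 0.046], [-1.0, 0.0, 0.001]]
held n 18182 topx -12.1 z range [-40.8  41.1] rect zy (array([0.9, 0. ]), 84.5, 52.0, -0.0)
yellow [ 222   34   58   92 5037] (array([571.3, -73.1]), 83.1, 53.5, -2.7) cloud (array([571.3, -73.1]), 83.3, 53.5, -2.7) z 0.006397713611465683
wrist [160. 143.] 4573 h 56.8 [520.4   9.6] 81.6 39.7 87.5 [122. 128. 138.]
wrist [457. 226.] 2506 h 64.1 [ 430.3 -252.9] 56.3 37.6 88.5 [26. 66. 91.]
t 5.6 pos [481.5 -75.2 192.1] F [ 0.8 -0.  -0.4] w 0.605 j [-0.31 -0.26  1.97 -0.    1.43  1.31]
R [[-0.001, -0.046, -0.999], [0.0, -0.999, 0.046], [-1.0, 0.0, 0.001]]
cur phi -92.62 SHIFT [132.   -5.3 -89.4] TURN -0.0021
```

View pics/w3.png

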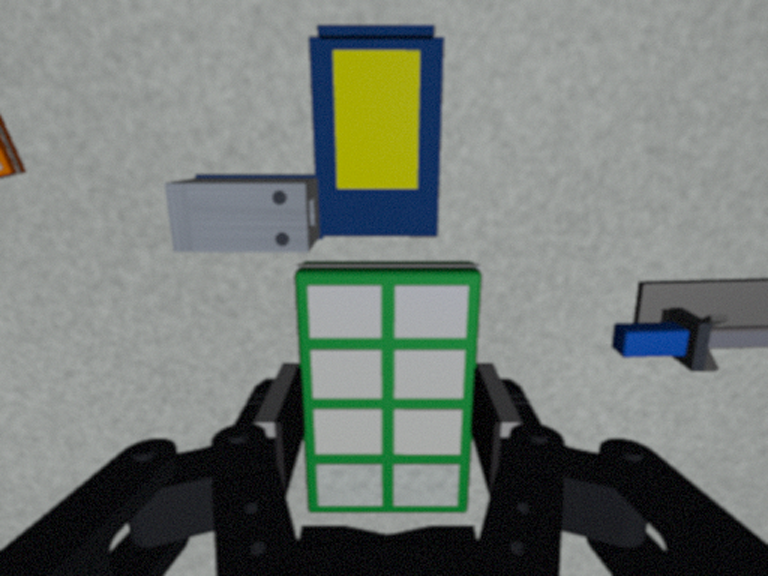

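Standoff view: the seat is at view pixel (376,118), with the block left of it at (245,213). Measured seat is (571.3, -73.1) with yaw -2.7°, and the block position agrees to within 0.3 mm. I'll place the first cassette.

>>> play_rows(
  plan=[
    [0, -6, -60, 0.0, 1],
    [50, -6, -90, 0.0, 1],
    [100, -6, -90, 0.0, 1],
    [142, -6, -90, 0.0, 1],
    [142, -6, -90, 0.0, 1],
    [142, -6, -90, 0.0, 1],
    [142, -6, -90, 0.0, 1],
  ],
)

```text
time: 6.48
tool_pos: [0.5734, -0.0728, 0.0534]
tool_rot: [-0.015, 0.709, -0.016, -0.705]
contact_force: [-0.2, 0.0, -0.3]
gripper_width: 0.607
```

```bash
python3 -c "
from h import *
held(grab('wrist')); plan(572.2,-73.1,10,-92.7)"
```

```text
t 6.53 pos [573.2 -72.7  53.2] F [-0.4 -0.3 -1.4] w 0.605 j [-0.25  0.12  1.86  0.    1.16  1.36]
R [[0.005, -0.044, -0.999], [-0.001, -0.999, 0.044], [-1.0, 0.001, -0.005]]
held n 18175 topx -12.2 z range [-41.  41.] rect zy (array([ 0.8, -0. ]), 84.7, 52.0, 0.0)
t 6.53 pos [573.2 -72.7  53.2] F [-0.4 -0.3 -1.4] w 0.605 j [-0.25  0.12  1.86  0.    1.16  1.36]
R [[0.005, -0.044, -0.999], [-0.001, -0.999, 0.044], [-1.0, 0.001, -0.005]]
cur phi -92.54 SHIFT [43.2  0.4  1.2] TURN 0.0028
```

>>> play_rows(
  plan=[
    [20, 0.4, 1, 0.003, 1],
    [34, 0.4, 1, 0.003, 1],
    [40, 0.4, 1, 0.003, 1],
    [42.5, 0.4, 1, 0.003, 1],
    [43, 0.4, 1, 0.003, 1],
    [43, 0.4, 1, 0.003, 1],
  ],
)

```text
time: 7.28
tool_pos: [0.5702, -0.0724, 0.0096]
tool_rot: [0.017, -0.706, 0.016, 0.708]
contact_force: [-8.6, 2.1, 17.8]
gripper_width: 0.612
```

```bash
python3 -c "
from h import *
held(grab('wrist'))"
```

```text
t 7.33 pos [570.2 -72.4   9.6] F [-10.1   1.9  16.7] w 0.609 j [-0.26  0.18  1.88 -0.    1.09  1.36]
R [[-0.002, -0.047, -0.999], [0.0, -0.999, 0.047], [-1.0, -0.0, 0.002]]
held n 19307 topx -12.0 z range [-54.2  41.1] rect zy (array([-6.,  0.]), 99.0, 52.0, -0.0)
```

>>> play_rows(
  plan=[
    [0, 0, 0, 0, -0.4],
    [0, 0, 0, 0, -1],
    [0, 0, 0, 0, -1],
    [-20, 0, 0, 0, -1],
    [-70, 0, 0, 0, -1],
    [-130, 0, 0, 0, -1],
    [-180, 0, 0, 0, -1],
  ],
)

```text
time: 8.2
tool_pos: [0.5708, -0.0726, 0.1915]
tool_rot: [-0.016, 0.708, -0.017, -0.706]
contact_force: [0.3, -0.7, 0.3]
gripper_width: 1.001
```

```bash
python3 -c "
from h import *
plan(586.5,202,185,-80); objs('side')"|grep -v '\] [0-9]\{4\}'
```

```text
t 8.2 pos [570.8 -72.6 191.5] F [ 0.3 -0.7  0.3] w 1.001 j [-0.26 -0.04  1.77 -0.    1.4   1.36]
R [[0.003, -0.047, -0.999], [-0.001, -0.999, 0.047], [-1.0, 0.001, -0.003]]
cur phi -92.7 SHIFT [   6.3 -275.    -2.7] TURN -0.2217
side [296. 122.] 429 h 60.7 [ 426.  -311.4] 193.5 37.0 89.1 [88. 85. 88.]
side [184. 174.] 420 h 85.6 [745.  -29.6] 43.0 41.7 62.4 [102.5 104.  101. ]
side [288. 176.] 298 h 70.8 [437.3 -65.1] 40.9 36.1 73.4 [84.5 82.  79. ]
side [194. 206.] 145 h 14.1 [699.5  57.2] 130.6 9.1 -79.6 [ 99. 102. 121.]
side [227. 252.] 593 h 17.8 [583.5 202.6] 82.7 56.3 9.0 [148. 126. 112.]
side [220. 304.] 734 h 18.0 [582.9 353.9] 84.4 55.6 -11.1 [112. 118. 142.]
side [286. 312.] 746 h 18.2 [418. 359.] 83.9 53.8 6.7 [148.  110.5 111.5]
side [327. 333.] 353 h 18.5 [315.4 398.4] 55.1 38.9 79.0 [ 99.  53. 117.]
side [235. 354.] 312 h 52.6 [527.1 481.6] 34.5 31.5 -82.1 [138. 135. 137.]
side [113. 381.] 372 h 102.1 [772.8 591.9] 197.5 7.1 4.8 [ 44.  70. 120.]
```

Go above orange; a check of the placed green cassette will come when I return to the standoff.

>>> play_rows(
  plan=[
    [6, -275, -3, -0.22, -1],
    [6, -275, -3, -0.22, -1],
    [6, -275, -3, -0.22, -1],
    [6, -275, -3, -0.22, -1],
    [6, -275, -3, -0.22, -1],
    [6, -275, -3, -0.22, -1],
    [6, -275, -3, -0.22, -1],
    [6, -275, -3, -0.22, -1],
  ],
)

```text
time: 9.25
tool_pos: [0.5864, 0.2009, 0.1816]
tool_rot: [0.06, 0.705, 0.06, -0.704]
contact_force: [0.2, 0.5, -0.3]
gripper_width: 1.0
```

```bash
cat >> h.py <<'E'
def near(f,x,y,lo=.006,R=90):
    "flat object near x,y mm: rect of top; prints plan to grasp it"
    P=cloud(f); m=((f['range_z']>0)&(P[...,2]>lo)&(P[...,2]<.13)).astype(np.uint8)
    k,l,s,c=cv2.connectedComponentsWithStats(m,connectivity=4); best=None
    for i in range(1,k):
        if s[i,4]<500: continue
        q=P[l==i]; h=np.percentile(q[:,2],80); t=q[abs(q[:,2]-h)<.004]; r=rect(t[:,:2])
        d=np.hypot(r[0][0]-x,r[0][1]-y)
        if d<R and (best is None or d<best[0]): best=(d,r,h,s[i,4])
    print('NEAR',best); return best
E
python3 -c "
from h import *
f=grab('wrist'); b=near(f,586,202)
c=b[1]; plan(c[0][0],c[0][1],3,c[3]-90)"
```

```text
NEAR (np.float64(3.471310991541971), (array([586.7, 198.6]), 84.1, 54.0, 10.6), np.float64(0.01578185103837477), np.int32(4439))
t 9.3 pos [586.4 200.9 181.6] F [-0.3 -0.8  0.5] w 1.005 j [ 0.21  0.08  1.67 -0.    1.39  1.61]
R [[0.0, 0.17, -0.985], [-0.0, -0.985, -0.17], [-1.0, 0.0, -0.0]]
cur phi -80.2 SHIFT [178.6   2.3   0.2] TURN -0.0139
```

>>> play_rows(
  plan=[
    [40, 2.3, 0, -0.014, -1],
    [80, 2.3, 0, -0.014, -1],
    [120, 2.3, 0, -0.014, -1],
    [150, 2.3, 0, -0.014, -1],
    [168, 2.3, 0, -0.014, -1],
    [178.5, 2.3, 0, -0.014, -1],
    [178.5, 2.3, 0, -0.014, -1],
    [178.5, 2.3, 0, -0.014, -1],
  ],
)

```text
time: 10.3
tool_pos: [0.5878, 0.2001, 0.0043]
tool_rot: [0.066, 0.705, 0.066, -0.703]
contact_force: [0.8, 0.3, 0.6]
gripper_width: 1.003
```

>>> play_rows(
  plan=[
    [0, 0, 0, 0, 1],
    [0, 0, 0, 0, 1],
    [0, 0, 0, 0, 1],
    [0, 0, 0, 0, 1],
    [0, 0, 0, 0, 1],
    [0, 0, 0, 0, 1],
  ],
)

```text
time: 11.05
tool_pos: [0.5877, 0.2001, 0.0041]
tool_rot: [0.066, 0.705, 0.066, -0.703]
contact_force: [-0.0, 0.5, 5.4]
gripper_width: 0.606
```

>>> play_rows(
  plan=[
    [-15, 0, 0, 0, 1],
    [-40, 0, 0, 0, 1],
    [-80, 0, 0, 0, 1],
    [-120, 0, 0, 0, 1],
    [-160, 0, 0, 0, 1],
    [-190, 0, 0, 0, 1],
    [-190, 0, 0, 0, 1],
  ],
)

```text
time: 11.92
tool_pos: [0.5882, 0.2002, 0.1964]
tool_rot: [0.066, 0.706, 0.066, -0.702]
contact_force: [0.8, -0.1, -1.3]
gripper_width: 0.609
```

```bash
python3 -c "
from h import *
f=grab('wrist'); held(f); plan(481.5,-73,192,-92.7)"
```

```text
t 11.97 pos [586.9 200.  193.7] F [ 0.4 -0.3 -0.8] w 0.61 j [0.21 0.07 1.66 0.   1.41 1.59]
R [[0.002, 0.186, -0.983], [0.0, -0.983, -0.186], [-1.0, -0.0, -0.002]]
held n 18193 topx -14.4 z range [-42.5  39.5] rect zy (array([-0.6,  0. ]), 84.7, 52.0, -0.0)
t 11.97 pos [586.9 200.  193.7] F [ 0.4 -0.3 -0.8] w 0.61 j [0.21 0.07 1.66 0.   1.41 1.59]
R [[0.002, 0.186, -0.983], [0.0, -0.983, -0.186], [-1.0, -0.0, -0.002]]
cur phi -79.29 SHIFT [  1.4 248.6 154.3] TURN 0.234
```

>>> play_rows(
  plan=[
    [1, 248, 154, 0.234, 1],
    [1, 248, 154, 0.234, 1],
    [1, 248, 154, 0.234, 1],
    [1, 248, 154, 0.234, 1],
    [1, 248, 154, 0.234, 1],
    [1, 248, 154, 0.234, 1],
    [1, 248, 154, 0.234, 1],
    [1, 248, 154, 0.234, 1],
  ],
)

```text
time: 12.98
tool_pos: [0.4813, -0.0713, 0.191]
tool_rot: [0.016, -0.706, 0.016, 0.707]
contact_force: [0.6, -0.7, -1.0]
gripper_width: 0.61
```

```bash
python3 -c "
from h import *
f=grab('wrist'); held(f); b=near(f,571,-73,lo=.013); plan(b[1][0][0],b[1][0][1],60,b[1][3]-90)"
```

```text
t 13.03 pos [481.5 -71.3 191.2] F [ 0.8 -0.3 -0.3] w 0.612 j [-0.3  -0.26  1.97  0.    1.43  1.32]
R [[-0.001, -0.045, -0.999], [0.0, -0.999, 0.045], [-1.0, -0.0, 0.001]]
held n 18242 topx -11.4 z range [-41.2  41.1] rect zy (array([0.8, 0. ]), 85.1, 52.0, -0.0)
NEAR (np.float64(1.655294535724686), (array([569.5, -73.7]), 84.0, 53.9, -2.6), np.float64(0.021845997651449612), np.int32(5615))
t 13.03 pos [481.5 -71.3 191.2] F [ 0.8 -0.3 -0.3] w 0.612 j [-0.3  -0.26  1.97  0.    1.43  1.32]
R [[-0.001, -0.045, -0.999], [0.0, -0.999, 0.045], [-1.0, -0.0, 0.001]]
cur phi -92.6 SHIFT [131.1  -1.6 -88.2] TURN 0.0
```

>>> play_rows(
  plan=[
    [0, -2, -60, 0.0, 1],
    [50, -2, -90, 0.0, 1],
    [90, -2, -90, 0.0, 1],
    [124, -2, -90, 0.0, 1],
    [124, -2, -90, 0.0, 1],
    [124, -2, -90, 0.0, 1],
    [124, -2, -90, 0.0, 1],
  ],
)

```text
time: 13.9
tool_pos: [0.5731, -0.0749, 0.0703]
tool_rot: [-0.016, 0.708, -0.017, -0.705]
contact_force: [0.0, 0.3, -1.1]
gripper_width: 0.607
```

```bash
python3 -c "
from h import *
held(grab('wrist')); plan(571.5,-73.3,25,-92.7)"
```

```text
t 13.95 pos [572.9 -74.9  70.2] F [ 0.   0.1 -0.8] w 0.606 j [-0.26  0.09  1.85  0.    1.19  1.36]
R [[0.004, -0.047, -0.999], [-0.001, -0.999, 0.047], [-1.0, 0.001, -0.004]]
held n 18213 topx -11.8 z range [-41.5  40.7] rect zy (array([0.5, 0. ]), 85.0, 52.0, 0.0)
t 13.95 pos [572.9 -74.9  70.2] F [ 0.   0.1 -0.8] w 0.606 j [-0.26  0.09  1.85  0.    1.19  1.36]
R [[0.004, -0.047, -0.999], [-0.001, -0.999, 0.047], [-1.0, 0.001, -0.004]]
cur phi -92.69 SHIFT [45.2 -1.6  1.6] TURN 0.0001
```

>>> play_rows(
  plan=[
    [20, -1.3, 0, 0, 1],
    [34, -1.3, 0, 0, 1],
    [41, -1.3, 0, 0, 1],
    [44, -1.3, 0, 0, 1],
    [45, -1.3, 0, 0, 1],
    [45, -1.3, 0, 0, 1],
    [45, -1.3, 0, 0, 1],
  ],
)

```text
time: 14.82
tool_pos: [0.5716, -0.0734, 0.0251]
tool_rot: [0.017, -0.706, 0.017, 0.707]
contact_force: [-8.0, 1.5, 14.6]
gripper_width: 0.609
```

>>> play_rows(
  plan=[
    [0, 0, 0, 0, -0.4],
    [0, 0, 0, 0, -1],
    [0, 0, 0, 0, -1],
    [-20, 0, 0, 0, -1],
    [-70, 0, 0, 0, -1],
    [-130, 0, 0, 0, -1],
    [-165, 0, 0, 0, -1],
  ],
)

```text
time: 15.7
tool_pos: [0.573, -0.0738, 0.1936]
tool_rot: [-0.016, 0.709, -0.017, -0.705]
contact_force: [0.9, 0.1, 0.8]
gripper_width: 1.0
```

```bash
python3 -c "
from h import *
plan(586,351,185,-100.5); objs('side')"|grep -v '\] [0-9]\{4\}'
```

```text
t 15.7 pos [573.  -73.8 193.6] F [0.9 0.1 0.8] w 1.0 j [-0.26 -0.04  1.77  0.    1.41  1.36]
R [[0.007, -0.047, -0.999], [-0.002, -0.999, 0.047], [-1.0, 0.001, -0.007]]
cur phi -92.7 SHIFT [   7.9 -424.9    7.1] TURN 0.1361
side [296. 122.] 436 h 60.3 [ 426.6 -313.1] 195.2 36.7 88.5 [88. 85. 88.]
side [184. 174.] 418 h 86.0 [745.6 -30.3] 41.0 40.5 -36.8 [101.5 103.5 100. ]
side [288. 176.] 301 h 71.5 [436.7 -65.5] 37.4 36.0 -33.0 [84. 82. 79.]
side [194. 206.] 143 h 14.3 [699.6  56. ] 133.2 9.1 -79.7 [ 99. 102. 120.]
side [220. 304.] 737 h 17.8 [582.6 354. ] 84.6 55.7 -10.3 [111. 118. 141.]
side [286. 312.] 746 h 18.1 [418.1 358.8] 83.1 54.0 6.1 [147. 110. 111.]
side [327. 333.] 353 h 18.6 [315.4 399.1] 54.0 39.4 79.8 [ 99.  53. 116.]
side [235. 354.] 315 h 52.3 [526.7 482.5] 34.1 32.9 -57.4 [137. 134. 136.]
side [113. 381.] 370 h 102.5 [768.7 591.5] 189.6 6.6 5.1 [ 43.  69. 120.]
```

>>> play_rows(
  plan=[
    [8, -425, 7, 0.136, -1],
    [8, -425, 7, 0.136, -1],
    [8, -425, 7, 0.136, -1],
    [8, -425, 7, 0.136, -1],
    [8, -425, 7, 0.136, -1],
    [8, -425, 7, 0.136, -1],
    [8, -425, 7, 0.136, -1],
    [8, -425, 7, 0.136, -1],
  ],
)

```text
time: 16.75
tool_pos: [0.5839, 0.3549, 0.1807]
tool_rot: [-0.063, 0.705, -0.063, -0.704]
contact_force: [1.0, -0.3, -0.1]
gripper_width: 0.999
```

>>> play_rows(
  plan=[
    [0, 0, 0, 0, -1],
    [0, 0, 0, 0, -1],
    [0, 0, 0, 0, -1],
  ],
)

```text
time: 17.12
tool_pos: [0.5848, 0.3503, 0.1801]
tool_rot: [-0.065, 0.704, -0.065, -0.704]
contact_force: [-0.3, 0.5, -0.6]
gripper_width: 0.998
```

```bash
python3 -c "
from h import *
f=grab('wrist'); b=near(f,585,353)
c=b[1]; plan(c[0][0],c[0][1],3,c[3]-90)"
```

```text
NEAR (np.float64(2.7294688127912217), (array([585.4, 350.3]), 84.0, 54.0, -10.6), np.float64(0.01578490704779063), np.int32(4528))
t 17.18 pos [584.8 350.4 180.1] F [0.3 0.7 0.3] w 1.001 j [ 0.43  0.22  1.52 -0.    1.41  2.19]
R [[0.0, -0.184, -0.983], [0.0, -0.983, 0.184], [-1.0, -0.0, -0.0]]
cur phi -100.58 SHIFT [177.1   0.   -0.6] TURN 0.0003
```

>>> play_rows(
  plan=[
    [40, 0, 0, 0, -1],
    [80, 0, 0, 0, -1],
    [120, 0, 0, 0, -1],
    [150, 0, 0, 0, -1],
    [167, 0, 0, 0, -1],
    [177, 0, 0, 0, -1],
    [177, 0, 0, 0, -1],
    [177, 0, 0, 0, -1],
  ],
)

```text
time: 18.18
tool_pos: [0.5855, 0.3519, 0.0044]
tool_rot: [-0.065, 0.705, -0.064, -0.703]
contact_force: [-0.1, -0.6, -0.9]
gripper_width: 0.997
```

>>> play_rows(
  plan=[
    [0, 0, 0, 0, 1],
    [0, 0, 0, 0, 1],
    [0, 0, 0, 0, 1],
    [0, 0, 0, 0, 1],
    [0, 0, 0, 0, 1],
    [0, 0, 0, 0, 1],
  ],
)

```text
time: 18.92
tool_pos: [0.5854, 0.3519, 0.0042]
tool_rot: [-0.065, 0.705, -0.064, -0.704]
contact_force: [0.3, 0.0, 5.5]
gripper_width: 0.611
```

>>> play_rows(
  plan=[
    [-15, 0, 0, 0, 1],
    [-40, 0, 0, 0, 1],
    [-80, 0, 0, 0, 1],
    [-120, 0, 0, 0, 1],
    [-160, 0, 0, 0, 1],
    [-190, 0, 0, 0, 1],
    [-190, 0, 0, 0, 1],
    [-190, 0, 0, 0, 1],
  ],
)

```text
time: 19.92
tool_pos: [0.5835, 0.351, 0.1908]
tool_rot: [0.064, -0.703, 0.065, 0.705]
contact_force: [-0.8, -0.4, -2.3]
gripper_width: 0.611
```

```bash
python3 -c "
from h import *
f=grab('wrist'); held(f); plan(481.5,-73,192,-92.7)"
```

```text
t 19.98 pos [583.2 350.9 190. ] F [ 0.3 -0.1 -2.7] w 0.608 j [0.43 0.21 1.51 0.   1.43 2.19]
R [[-0.004, -0.182, -0.983], [-0.002, -0.983, 0.182], [-1.0, 0.002, 0.003]]
held n 18350 topx -12.4 z range [-42.8  39.4] rect zy (array([-1.,  0.]), 84.8, 52.0, -0.0)
t 19.98 pos [583.2 350.9 190. ] F [ 0.3 -0.1 -2.7] w 0.608 j [0.43 0.21 1.51 0.   1.43 2.19]
R [[-0.004, -0.182, -0.983], [-0.002, -0.983, 0.182], [-1.0, 0.002, 0.003]]
cur phi -100.5 SHIFT [ -0.8 435.3  22.8] TURN -0.1361
```

>>> play_rows(
  plan=[
    [-1, 435, 23, -0.136, 1],
    [-1, 435, 23, -0.136, 1],
    [-1, 435, 23, -0.136, 1],
    [-1, 435, 23, -0.136, 1],
    [-1, 435, 23, -0.136, 1],
    [-1, 435, 23, -0.136, 1],
    [-1, 435, 23, -0.136, 1],
    [-1, 435, 23, -0.136, 1],
  ],
)

```text
time: 20.98
tool_pos: [0.4807, -0.0751, 0.1917]
tool_rot: [0.019, -0.706, 0.019, 0.708]
contact_force: [0.7, 1.1, -0.8]
gripper_width: 0.611
```

>>> play_rows(
  plan=[
    [0, 0, 0, 0, 1],
    [0, 0, 0, 0, 1],
    [0, 0, 0, 0, 1],
  ],
)

```text
time: 21.35
tool_pos: [0.4828, -0.0708, 0.1935]
tool_rot: [0.016, -0.707, 0.016, 0.707]
contact_force: [-0.5, 0.6, -1.7]
gripper_width: 0.606
```

```bash
python3 -c "
from h import *
f=grab('wrist'); held(f); b=near(f,571,-73,lo=.028); b=near(f,571,-73,lo=.013); plan(571.5,-73.3,85,-92.7)"
```

```text
t 21.4 pos [482.8 -71.  193.6] F [ 1.  -0.5 -1.7] w 0.611 j [-0.3  -0.26  1.96  0.    1.44  1.32]
R [[-0.0, -0.045, -0.999], [0.0, -0.999, 0.045], [-1.0, -0.0, 0.0]]
held n 18382 topx -11.5 z range [-42.4  39.8] rect zy (array([-0.7, -0. ]), 84.6, 52.0, 0.0)
NEAR (np.float64(1.802775637732005), (array([571.6, -74.7]), 84.9, 54.0, -2.8), np.float64(0.03685194768036992), np.int32(6141))
NEAR (np.float64(1.802775637732005), (array([571.6, -74.7]), 84.9, 54.0, -2.8), np.float64(0.03684998105727777), np.int32(6156))
t 21.4 pos [482.8 -71.  193.6] F [ 1.  -0.5 -1.7] w 0.611 j [-0.3  -0.26  1.96  0.    1.44  1.32]
R [[-0.0, -0.045, -0.999], [0.0, -0.999, 0.045], [-1.0, -0.0, 0.0]]
cur phi -92.59 SHIFT [108.5  -1.6 -88.8] TURN 0.002
```

>>> play_rows(
  plan=[
    [0, -1.4, -60, 0.002, 1],
    [40, -1.4, -87, 0.002, 1],
    [80, -1.4, -87, 0.002, 1],
    [111, -1.4, -87, 0.002, 1],
    [111, -1.4, -87, 0.002, 1],
    [111, -1.4, -87, 0.002, 1],
    [111, -1.4, -87, 0.002, 1],
  ],
)

```text
time: 22.28
tool_pos: [0.5711, -0.075, 0.0853]
tool_rot: [-0.017, 0.708, -0.018, -0.705]
contact_force: [0.1, -0.1, -0.6]
gripper_width: 0.61
```

```bash
python3 -c "
from h import *
held(grab('wrist')); plan(570.3,-73.5,40,-92.7)"
```

```text
t 22.32 pos [571.  -75.   85.1] F [-0.5  1.1 -1. ] w 0.61 j [-0.26  0.07  1.85  0.    1.22  1.36]
R [[0.004, -0.049, -0.999], [-0.001, -0.999, 0.049], [-1.0, 0.001, -0.004]]
held n 18320 topx -11.8 z range [-42.6  39.6] rect zy (array([-0.7,  0. ]), 85.0, 52.0, 0.0)
t 22.32 pos [571.  -75.   85.1] F [-0.5  1.1 -1. ] w 0.61 j [-0.26  0.07  1.85  0.    1.22  1.36]
R [[0.004, -0.049, -0.999], [-0.001, -0.999, 0.049], [-1.0, 0.001, -0.004]]
cur phi -92.81 SHIFT [45.1 -1.5  0.9] TURN -0.0019
```

>>> play_rows(
  plan=[
    [20, -1.0, -0.5, 0, 1],
    [34, -1.0, -0.5, 0, 1],
    [41, -1.0, -0.5, 0, 1],
    [44, -1.0, -0.5, 0, 1],
    [45, -1.0, -0.5, 0, 1],
    [45, -1.0, -0.5, 0, 1],
    [45, -1.0, -0.5, 0, 1],
  ],
)

```text
time: 23.2
tool_pos: [0.5704, -0.0738, 0.0401]
tool_rot: [0.017, -0.707, 0.017, 0.707]
contact_force: [-7.8, 2.6, 13.8]
gripper_width: 0.609
```

>>> play_rows(
  plan=[
    [0, 0, 0, 0, -0.4],
    [0, 0, 0, 0, -1],
    [0, 0, 0, 0, -1],
    [-20, 0, 0, 0, -1],
    [-70, 0, 0, 0, -1],
    [-130, 0, 0, 0, -1],
    [-150, 0, 0, 0, -1],
  ],
)

```text
time: 24.08
tool_pos: [0.5728, -0.0745, 0.1948]
tool_rot: [-0.017, 0.71, -0.018, -0.703]
contact_force: [0.7, -0.6, -0.3]
gripper_width: 0.998
```

```bash
python3 -c "
from h import *
plan(421,356,185,-83.5); objs('side')"|grep -v '\] [0-9]\{4\}'
```

```text
t 24.07 pos [572.8 -74.5 194.8] F [ 0.7 -0.6 -0.3] w 0.998 j [-0.26 -0.04  1.77  0.    1.4   1.36]
R [[0.01, -0.049, -0.999], [-0.003, -0.999, 0.049], [-1.0, 0.002, -0.01]]
cur phi -92.82 SHIFT [   7.3 -422.5  172.8] TURN -0.1626
side [296. 122.] 450 h 60.2 [ 426.1 -314.7] 191.8 37.0 88.8 [88. 85. 88.]
side [184. 174.] 419 h 86.0 [744.4 -28.7] 43.5 40.5 -63.7 [102. 103. 100.]
side [288. 176.] 295 h 70.6 [436.8 -66.7] 38.2 37.1 50.0 [84. 81. 78.]
side [195. 206.] 143 h 14.3 [699.4  57.1] 136.0 9.3 -79.5 [ 98. 102. 120.]
side [286. 313.] 747 h 18.2 [418.  359.4] 83.4 54.8 6.2 [147. 110. 110.]
side [327. 333.] 351 h 18.2 [315.5 398.5] 55.7 38.2 80.4 [ 99.  53. 116.]
side [235. 355.] 318 h 51.6 [527.1 481.9] 33.7 32.7 -55.5 [136.  134.  135.5]
side [112. 381.] 372 h 101.9 [771.9 591.9] 197.1 7.2 5.3 [ 44.  69. 120.]
```

>>> play_rows(
  plan=[
    [7, -422, 173, -0.162, -1],
    [7, -422, 173, -0.162, -1],
    [7, -422, 173, -0.162, -1],
    [7, -422, 173, -0.162, -1],
    [7, -422, 173, -0.162, -1],
    [7, -422, 173, -0.162, -1],
    [7, -422, 173, -0.162, -1],
    [7, -422, 173, -0.162, -1],
  ],
)

```text
time: 25.12
tool_pos: [0.4159, 0.3583, 0.1795]
tool_rot: [-0.042, -0.705, -0.041, 0.707]
contact_force: [1.2, -0.6, -0.6]
gripper_width: 1.001
```

>>> play_rows(
  plan=[
    [0, 0, 0, 0, -1],
    [0, 0, 0, 0, -1],
    [0, 0, 0, 0, -1],
  ],
)

```text
time: 25.5
tool_pos: [0.4188, 0.3548, 0.1807]
tool_rot: [-0.039, -0.706, -0.039, 0.706]
contact_force: [0.7, 0.4, -1.1]
gripper_width: 1.0
```

```bash
python3 -c "
from h import *
f=grab('wrist'); b=near(f,420,357)
c=b[1]; plan(c[0][0],c[0][1],3,c[3]-90)"
```

```text
NEAR (np.float64(2.2847319317591843), (array([420.9, 354.9]), 84.0, 54.1, 6.3), np.float64(0.0157683548927261), np.int32(4487))
t 25.55 pos [418.8 355.  180.8] F [ 0.2 -1.3 -0.9] w 1.001 j [ 0.57 -0.09  1.84 -0.    1.39  2.03]
R [[0.0, 0.11, -0.994], [-0.0, -0.994, -0.11], [-1.0, 0.0, -0.0]]
cur phi -83.66 SHIFT [177.8   0.3  -2.1] TURN 0.0006
```

>>> play_rows(
  plan=[
    [40, 0, -2, 0, -1],
    [80, 0, -2, 0, -1],
    [120, 0, -2, 0, -1],
    [150, 0, -2, 0, -1],
    [167, 0, -2, 0, -1],
    [177.5, 0, -2, 0, -1],
    [177.5, 0, -2, 0, -1],
    [177.5, 0, -2, 0, -1],
  ],
)

```text
time: 26.55
tool_pos: [0.4211, 0.357, 0.0046]
tool_rot: [0.039, 0.707, 0.04, -0.705]
contact_force: [0.2, 0.7, -0.2]
gripper_width: 1.004
```

>>> play_rows(
  plan=[
    [0, 0, 0, 0, 1],
    [0, 0, 0, 0, 1],
    [0, 0, 0, 0, 1],
    [0, 0, 0, 0, 1],
    [0, 0, 0, 0, 1],
    [0, 0, 0, 0, 1],
  ],
)

```text
time: 27.3
tool_pos: [0.421, 0.3571, 0.0046]
tool_rot: [0.04, 0.707, 0.04, -0.705]
contact_force: [0.7, 1.0, 5.4]
gripper_width: 0.61
```

>>> play_rows(
  plan=[
    [-15, 0, 0, 0, 1],
    [-40, 0, 0, 0, 1],
    [-80, 0, 0, 0, 1],
    [-120, 0, 0, 0, 1],
    [-160, 0, 0, 0, 1],
    [-190, 0, 0, 0, 1],
    [-190, 0, 0, 0, 1],
    [-190, 0, 0, 0, 1],
  ],
)

```text
time: 28.3
tool_pos: [0.4192, 0.3559, 0.1917]
tool_rot: [-0.04, -0.705, -0.039, 0.707]
contact_force: [-0.1, -0.5, -2.1]
gripper_width: 0.608
```

```bash
python3 -c "
from h import *
f=grab('wrist'); held(f); plan(481.5,-73,205,-92.7)"
```

```text
t 28.35 pos [418.9 355.7 191. ] F [ 0.1 -0.9 -1. ] w 0.606 j [ 0.57 -0.1   1.83  0.    1.41  2.03]
R [[-0.003, 0.113, -0.994], [-0.002, -0.994, -0.113], [-1.0, 0.002, 0.003]]
held n 18187 topx -11.9 z range [-42.1  39.9] rect zy (array([-0.3,  0. ]), 84.8, 52.0, -0.0)
t 28.35 pos [418.9 355.7 191. ] F [ 0.1 -0.9 -1. ] w 0.606 j [ 0.57 -0.1   1.83  0.    1.41  2.03]
R [[-0.003, 0.113, -0.994], [-0.002, -0.994, -0.113], [-1.0, 0.002, 0.003]]
cur phi -83.54 SHIFT [-13.4 433.  -13.9] TURN 0.1599
```

>>> play_rows(
  plan=[
    [-13, 433, -14, 0.16, 1],
    [-13, 433, -14, 0.16, 1],
    [-13, 433, -14, 0.16, 1],
    [-13, 433, -14, 0.16, 1],
    [-13, 433, -14, 0.16, 1],
    [-13, 433, -14, 0.16, 1],
    [-13, 433, -14, 0.16, 1],
    [-13, 433, -14, 0.16, 1],
  ],
)

```text
time: 29.35
tool_pos: [0.4819, -0.0754, 0.2043]
tool_rot: [0.019, -0.706, 0.019, 0.708]
contact_force: [-0.2, 1.2, -0.8]
gripper_width: 0.609
```

>>> play_rows(
  plan=[
    [0, 0, 0, 0, 1],
    [0, 0, 0, 0, 1],
    [0, 0, 0, 0, 1],
  ],
)

```text
time: 29.72
tool_pos: [0.4826, -0.071, 0.206]
tool_rot: [0.016, -0.707, 0.016, 0.707]
contact_force: [-1.0, 0.2, -1.5]
gripper_width: 0.607
```

```bash
python3 -c "
from h import *
f=grab('wrist'); held(f); b=near(f,571,-73,lo=.013); plan(571,-73.4,97,-92.7)"
```

```text
t 29.77 pos [482.7 -71.1 206.1] F [-0.3 -0.2 -1. ] w 0.609 j [-0.3  -0.27  1.95  0.    1.46  1.32]
R [[-0.0, -0.045, -0.999], [0.0, -0.999, 0.045], [-1.0, -0.0, 0.0]]
held n 18207 topx -11.1 z range [-41.9  40.1] rect zy (array([0.1, 0. ]), 85.1, 52.0, -0.0)
NEAR (np.float64(2.2203603311174485), (array([571.3, -75.2]), 84.2, 54.0, -2.8), np.float64(0.05180445640633091), np.int32(6741))
t 29.77 pos [482.7 -71.1 206.1] F [-0.3 -0.2 -1. ] w 0.609 j [-0.3  -0.27  1.95  0.    1.46  1.32]
R [[-0.0, -0.045, -0.999], [0.0, -0.999, 0.045], [-1.0, -0.0, 0.0]]
cur phi -92.59 SHIFT [109.1  -1.7 -88.4] TURN 0.0019
```

>>> play_rows(
  plan=[
    [0, -1.5, -60, 0.002, 1],
    [40, -1.5, -88, 0.002, 1],
    [80, -1.5, -88, 0.002, 1],
    [109, -1.5, -88, 0.002, 1],
    [109, -1.5, -88, 0.002, 1],
    [109, -1.5, -88, 0.002, 1],
    [109, -1.5, -88, 0.002, 1],
    [109, -1.5, -88, 0.002, 1],
  ],
)

```text
time: 30.78
tool_pos: [0.5716, -0.0751, 0.0989]
tool_rot: [-0.017, 0.708, -0.018, -0.706]
contact_force: [-0.9, 0.3, -1.8]
gripper_width: 0.61
```

```bash
python3 -c "
from h import *
held(grab('wrist')); plan(571,-73.7,55,-92.7)"
```

```text
t 30.82 pos [571.4 -75.1  98.6] F [ 0.6 -1.1 -1.2] w 0.606 j [-0.26  0.06  1.84  0.    1.24  1.36]
R [[0.002, -0.049, -0.999], [-0.001, -0.999, 0.049], [-1.0, 0.0, -0.002]]
held n 18160 topx -11.6 z range [-42.2  39.8] rect zy (array([-0.2,  0. ]), 85.0, 52.0, 0.0)
t 30.82 pos [571.4 -75.1  98.6] F [ 0.6 -1.1 -1.2] w 0.606 j [-0.26  0.06  1.84  0.    1.24  1.36]
R [[0.002, -0.049, -0.999], [-0.001, -0.999, 0.049], [-1.0, 0.0, -0.002]]
cur phi -92.82 SHIFT [43.6 -1.4  0.5] TURN -0.0021
```

>>> play_rows(
  plan=[
    [20, -1.4, -0.4, -0.002, 1],
    [33, -1.4, -0.4, -0.002, 1],
    [40, -1.4, -0.4, -0.002, 1],
    [43, -1.4, -0.4, -0.002, 1],
    [44, -1.4, -0.4, -0.002, 1],
    [44, -1.4, -0.4, -0.002, 1],
    [44, -1.4, -0.4, -0.002, 1],
  ],
)

```text
time: 31.7
tool_pos: [0.5714, -0.0735, 0.0555]
tool_rot: [0.017, -0.707, 0.017, 0.707]
contact_force: [-7.0, 1.9, 12.8]
gripper_width: 0.61
```

>>> play_rows(
  plan=[
    [0, 0, 0, 0, -0.4],
    [0, 0, 0, 0, -1],
    [0, 0, 0, 0, -1],
    [-20, 0, 0, 0, -1],
    [-70, 0, 0, 0, -1],
    [-130, 0, 0, 0, -1],
    [-150, 0, 0, 0, -1],
  ],
)

```text
time: 32.58
tool_pos: [0.5737, -0.0741, 0.2104]
tool_rot: [-0.016, 0.71, -0.017, -0.703]
contact_force: [-0.3, -0.0, 0.1]
gripper_width: 0.999
```

```bash
python3 -c "
from h import *
plan(481.5,-73,205,-92.7);"
```

```text
t 32.58 pos [573.7 -74.1 210.4] F [-0.3 -0.   0.1] w 0.999 j [-0.26 -0.05  1.75  0.    1.43  1.36]
R [[0.01, -0.047, -0.999], [-0.003, -0.999, 0.047], [-1.0, 0.002, -0.01]]
cur phi -92.7 SHIFT [ 4.5  3.2 92.2] TURN 0.0
```

>>> play_rows(
  plan=[
    [5, 3, 60, 0, -1],
    [5, 3, 100, 0, -1],
    [5, 3, 100, 0, -1],
    [5, 3, 100, 0, -1],
    [5, 3, 100, 0, -1],
    [5, 3, 100, 0, -1],
  ],
)

```text
time: 33.33
tool_pos: [0.4718, -0.0718, 0.1984]
tool_rot: [0.017, -0.707, 0.017, 0.707]
contact_force: [-0.3, -0.2, 0.4]
gripper_width: 1.001
```

```bash
python3 -c "
from h import *
f=grab('wrist'); near(f,571,-73,lo=.013); near(f,520,9,lo=.013);save('w4',f['img'],1.5); objs('wrist',lo=.025,f=f); plan(428,-314,195,0)"
```

```text
NEAR (np.float64(2.1095023109729083), (array([572.1, -74.8]), 84.3, 54.1, -2.7), np.float64(0.06678187414544354), np.int32(7692))
NEAR (np.float64(0.499999999999973), (array([520.3,   9.4]), 81.2, 39.6, 87.3), np.float64(0.05648898639907861), np.int32(4565))
wrist [255.  61.] 7615 h 67.1 [572.1 -74.8] 84.3 54.1 -2.7 [155. 143. 145.]
wrist [165. 132.] 4493 h 56.9 [520.3   9.4] 81.2 39.6 87.3 [113. 119. 128.]
wrist [256. 212.] 1864 h 70.6 [440.1 -69.2] 37.4 36.9 -2.8 [154. 156. 157.]
wrist [458. 214.] 2432 h 64.2 [ 429.7 -252.4] 57.9 37.2 -89.2 [25. 62. 85.]
t 33.38 pos [471.6 -71.8 198.3] F [-0.4  0.1  0.2] w 1.0 j [-0.31 -0.29  1.98  0.    1.45  1.31]
R [[-0.0, -0.047, -0.999], [0.0, -0.999, 0.047], [-1.0, -0.0, 0.0]]
cur phi -92.69 SHIFT [  3.3 243.9  32.2] TURN 1.5238
```

View pics/w4.png

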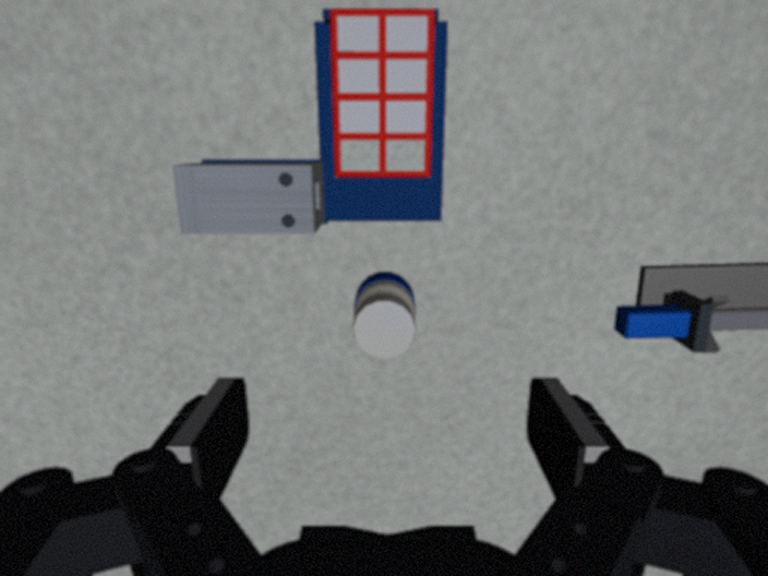

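The pile is square: the red top is at 66 mm height, yaw -2.7°, and within 2 mm of the seat centre. Bottle3 is at view pixel (385,320). The rod is next, turning the hand so the jaws close across it.

>>> play_rows(
  plan=[
    [3, 239, 32, -1.6, -1],
    [3, 239, 32, -1.6, -1],
    [3, 239, 32, -1.6, -1],
    [3, 239, 32, -1.6, -1],
    [3, 239, 32, -1.6, -1],
    [3, 239, 32, -1.6, -1],
    [3, 239, 32, -1.6, -1],
    [3, 239, 32, -1.6, -1],
  ],
)

```text
time: 34.38
tool_pos: [0.4281, -0.3093, 0.1951]
tool_rot: [-0.45, -0.546, -0.45, 0.546]
contact_force: [0.1, 0.1, -0.0]
gripper_width: 1.001
```

```bash
python3 -c "
from h import *
plan(428,-313,185,-1.5)"
```

```text
t 34.38 pos [ 428.1 -309.3  195.1] F [ 0.1  0.1 -0. ] w 1.001 j [-0.77 -0.16  1.87  0.    1.42 -0.57]
R [[-0.0, 0.982, -0.191], [0.0, -0.191, -0.982], [-1.0, -0.0, -0.0]]
cur phi -10.99 SHIFT [10.1  0.6  3.7] TURN -0.1657
```

>>> play_rows(
  plan=[
    [0, 0, 0, -0.166, -1],
    [0, 0, 0, -0.166, -1],
    [0, 0, 0, -0.166, -1],
    [0, 0, 0, -0.166, -1],
  ],
)

```text
time: 34.88
tool_pos: [0.428, -0.309, 0.1953]
tool_rot: [0.492, 0.508, 0.492, -0.508]
contact_force: [0.8, -1.0, -0.8]
gripper_width: 0.999
```

```bash
cat >> h.py <<'E'
def rod(f,lo=.045,hi=.062,box=(380,480,-450,-200)):
    P=cloud(f)*1000; m=(f['range_z']>0)&(P[...,2]>lo*1000)&(P[...,2]<hi*1000)&(P[...,0]>box[0])&(P[...,0]<box[1])&(P[...,1]>box[2])&(P[...,1]<box[3])
    k,l,s,c=cv2.connectedComponentsWithStats(m.astype(np.uint8)); i=1+np.argmax(s[1:,4]); q=P[l==i]
    for y in range(int(q[:,1].min()),int(q[:,1].max())+1,8):
        t=q[abs(q[:,1]-y-4)<4]
        if len(t): print(y+4,len(t),'x',np.round(np.percentile(t[:,0],[2,50,98]),1),'zmax',round(np.percentile(t[:,2],95),1))
    print('y range',np.percentile(q[:,1],[0.2,99.8]),rect(q[:,:2]/1000))
E
python3 -c "
from h import *
st(); f=grab('wrist'); save('w5',f['img'],1.5); rod(f)"
```

```text
t 34.88 pos [ 428.  -309.   195.3] F [ 0.8 -1.  -0.8] w 0.999 j [-0.77 -0.16  1.88  0.    1.42 -0.73]
R [[-0.0, 0.999, -0.033], [0.0, -0.033, -0.999], [-1.0, -0.0, -0.0]]
-417 58 x [421.1 427.2 433.4] zmax 56.1
-409 95 x [420.3 427.3 433.6] zmax 56.6
-401 98 x [420.5 427.6 433.8] zmax 56.5
-393 99 x [420.8 427.  434. ] zmax 56.5
-385 98 x [421.2 427.6 434.2] zmax 56.8
-377 108 x [421.4 428.3 435.4] zmax 56.7
-369 306 x [409.6 428.6 446.7] zmax 59.9
-361 205 x [410.6 427.9 445.2] zmax 59.3
-353 115 x [421.4 428.2 435. ] zmax 56.5
-345 117 x [421.7 428.5 435.3] zmax 56.5
-337 120 x [422.  428.7 435.4] zmax 56.5
-329 120 x [422.3 429.  435.7] zmax 56.5
-321 119 x [422.5 429.1 435.8] zmax 56.5
-313 118 x [422.8 429.3 435.1] zmax 56.8
-305 124 x [422.3 428.8 435.3] zmax 56.5
-297 132 x [422.6 429.  435.5] zmax 56.7
-289 127 x [422.9 429.3 435.7] zmax 56.7
-281 299 x [411.9 429.6 447.2] zmax 59.7
-273 277 x [410.9 428.9 448.1] zmax 59.8
y range [-418.71846862 -271.68322739] (array([ 428.8, -346.4]), 149.8, 38.8, 89.3)
```

View pics/w5.png

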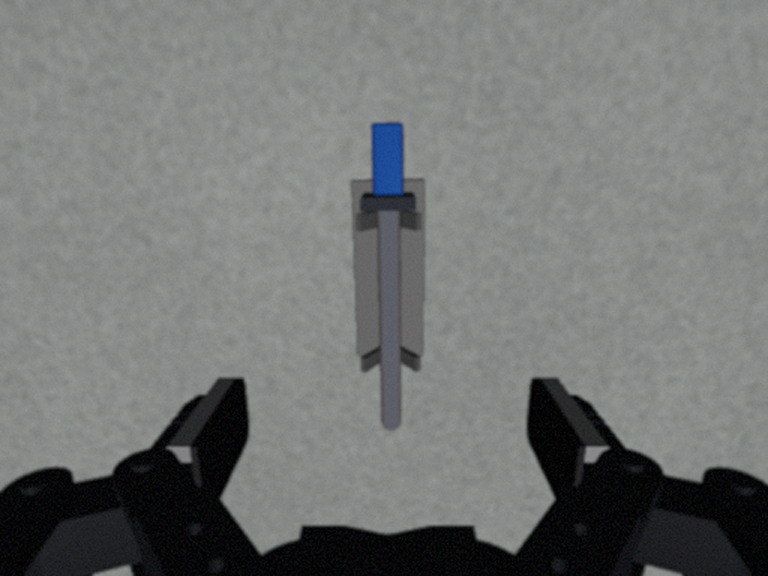

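The rod lies along view column ~390, with its nose at row 428 and its handle at rows 122–195. Nose is at (427, -419) mm, yaw ≈ 89°, so the origin is at about (429, -316). Descending to grasp.

>>> play_rows(
  plan=[
    [40, 1, 7, -0.016, -1],
    [80, 1, 7, -0.016, -1],
    [115, 1, 7, -0.016, -1],
    [140, 1, 7, -0.016, -1],
    [157, 1, 7, -0.016, -1],
    [165, 1, 7, -0.016, -1],
    [165, 1, 7, -0.016, -1],
    [165, 1, 7, -0.016, -1],
  ],
)

```text
time: 35.92
tool_pos: [0.4294, -0.3168, 0.0315]
tool_rot: [0.497, 0.504, 0.495, -0.504]
contact_force: [0.3, -0.3, -0.2]
gripper_width: 1.002
```

```bash
python3 -c "
from h import *
plan(428.9,-316,30,-1.0)"
```

```text
t 35.92 pos [ 429.4 -316.8   31.5] F [ 0.3 -0.3 -0.2] w 1.002 j [-0.78  0.05  1.97 -0.    1.12 -0.76]
R [[0.002, 1.0, -0.016], [-0.002, -0.016, -1.0], [-1.0, 0.002, 0.001]]
cur phi -0.91 SHIFT [ 1.5 -0.5 -0.7] TURN 0.0016
```

>>> play_rows(
  plan=[
    [1, 0, 0, 0, 1],
    [1, 0, 0, 0, 1],
    [1, 0, 0, 0, 1],
    [1, 0, 0, 0, 1],
    [1, 0, 0, 0, 1],
    [1, 0, 0, 0, 1],
    [1, 0, 0, 0, 1],
    [1, 0, 0, 0, 1],
  ],
)

```text
time: 36.92
tool_pos: [0.4288, -0.3161, 0.0295]
tool_rot: [-0.496, -0.504, -0.496, 0.504]
contact_force: [-1.1, 1.1, 4.1]
gripper_width: 0.143
```

>>> play_rows(
  plan=[
    [0, 0, 0, 0, 1],
    [-5, 0, 0, 0, 1],
    [-20, 0, 0, 0, 1],
    [-45, 0, 0, 0, 1],
    [-80, 0, 0, 0, 1],
    [-110, 0, 0, 0, 1],
    [-110, 0, 0, 0, 1],
    [-110, 0, 0, 0, 1],
  ],
)

```text
time: 37.92
tool_pos: [0.4281, -0.3155, 0.1382]
tool_rot: [-0.495, -0.504, -0.497, 0.504]
contact_force: [-0.2, -0.2, -2.4]
gripper_width: 0.146
```

```bash
cat >> h.py <<'E'
def rodh(f):
    "held rod in tool frame mm: slices along tool z (nose = +z)"
    p,r=st(); P=(cloud(f)-p)@r*1000; m=(f['range_z']>0)&(P[...,0]>-45)&(P[...,0]<-5)&(abs(P[...,1])<22)&(abs(P[...,2])<130)
    q=P[m]; L=[]
    for z in range(-100,120,8):
        t=q[abs(q[:,2]-z)<4]
        if len(t)>15:
            h=np.percentile(t[:,0],5); t=t[abs(t[:,0]-h)<4]; e=np.percentile(t[:,1],[2,98]); L.append((z,len(t),round(h,1),*np.round(e,1),round(e.mean(),1)))
    for a in L: print(*a)
    print('zrange',np.percentile(q[:,2],[.3,99.7]))
    return q
E
python3 -c "
from h import *
f=grab('wrist'); save('w6',f['img'],1.5); rodh(f); plan(528.7,192.3,150,-2.7)"
```

```text
t 37.98 pos [ 427.8 -315.2  137.4] F [-0.2 -0.1 -2.3] w 0.14 j [-0.78 -0.09  1.92  0.    1.32 -0.76]
R [[-0.002, 1.0, -0.016], [0.002, -0.016, -1.0], [-1.0, -0.002, -0.002]]
-92 982 -30.0 -7.8 9.0 0.6
-84 1367 -30.1 -8.1 8.9 0.4
-76 1259 -30.1 -8.1 9.0 0.5
-68 1217 -30.0 -8.1 8.9 0.4
-60 1111 -30.0 -8.1 8.9 0.4
-52 1710 -36.9 -14.7 15.5 0.4
-44 464 -36.8 -14.8 15.6 0.4
-36 597 -27.6 -5.4 6.1 0.4
-28 557 -27.6 -5.5 6.1 0.3
-20 530 -27.6 -5.2 6.2 0.5
-12 326 -44.1 -18.8 19.4 0.3
-4 270 -39.3 -21.5 8.8 -6.4
4 91 -42.3 -7.4 8.0 0.3
12 80 -38.1 -7.4 8.0 0.3
20 415 -27.6 -5.7 5.9 0.1
28 390 -27.6 -5.5 5.9 0.2
36 266 -27.6 -5.7 6.1 0.2
zrange [-93.34036013  36.80276506]
t 37.98 pos [ 427.8 -315.2  137.4] F [-0.2 -0.1 -2.3] w 0.14 j [-0.78 -0.09  1.92  0.    1.32 -0.76]
R [[-0.002, 1.0, -0.016], [0.002, -0.016, -1.0], [-1.0, -0.002, -0.002]]
cur phi -0.91 SHIFT [ -11.7   92.8 -509.1] TURN 0.0313
```

View pics/w6.png

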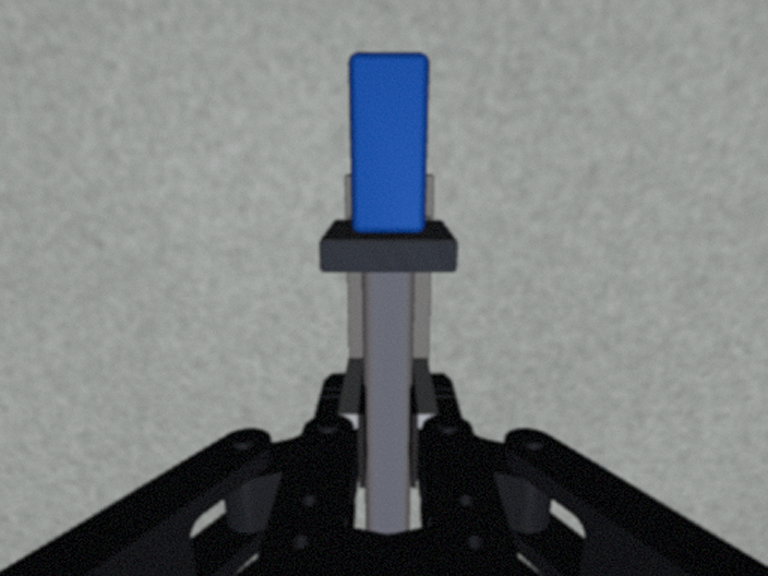

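The rod is held level and centred, with the handle at view pixel (388,143) and the collar at (388,250). I'll carry it over to the line of the bore.

>>> play_rows(
  plan=[
    [-20, 92, -509, 0.031, 1],
    [-20, 92, -509, 0.031, 1],
    [-20, 92, -509, 0.031, 1],
    [-20, 92, -509, 0.031, 1],
    [-20, 92, -509, 0.031, 1],
    [-20, 92, -509, 0.031, 1],
    [-20, 92, -509, 0.031, 1],
    [-20, 92, -509, 0.031, 1],
  ],
)

```text
time: 38.98
tool_pos: [0.5243, 0.1761, 0.1566]
tool_rot: [-0.488, -0.511, -0.489, 0.512]
contact_force: [1.4, -0.6, -1.2]
gripper_width: 0.14
```

>>> play_rows(
  plan=[
    [0, 0, 0, 0, 1],
    [0, 0, 0, 0, 1],
    [0, 0, 0, 0, 1],
    [0, 0, 0, 0, 1],
    [0, 0, 0, 0, 1],
  ],
)

```text
time: 39.6
tool_pos: [0.5254, 0.1733, 0.1587]
tool_rot: [0.488, 0.512, 0.488, -0.512]
contact_force: [0.2, -0.8, -1.5]
gripper_width: 0.144
```

```bash
python3 -c "
from h import *
f=grab('wrist'); rodh(f); plan(528.7,195,60,-2.7)"
```

```text
t 39.65 pos [525.4 173.5 158.7] F [-0.1 -0.9 -1.7] w 0.142 j [ 0.18 -0.06  1.85  0.    1.35  0.23]
R [[0.0, 0.999, -0.048], [0.0, -0.048, -0.999], [-1.0, 0.0, -0.0]]
-92 992 -29.3 -8.4 8.4 -0.0
-84 1377 -29.3 -8.3 8.6 0.2
-76 1249 -29.3 -8.5 8.7 0.1
-68 1201 -29.2 -8.4 8.6 0.1
-60 1131 -29.3 -8.5 8.5 0.0
-52 1733 -36.1 -15.1 15.2 0.1
-44 443 -35.9 -15.1 15.1 -0.0
-36 599 -26.8 -5.7 5.7 0.0
-28 556 -26.8 -5.8 5.8 -0.0
-20 520 -26.8 -5.5 5.9 0.2
-12 388 -44.2 -19.2 19.2 -0.0
-4 261 -40.1 -21.6 21.5 -0.1
4 50 -42.0 -7.9 7.8 -0.1
12 79 -37.5 -7.7 7.7 -0.0
20 402 -26.8 -5.6 5.6 -0.0
28 383 -26.7 -5.7 5.6 -0.0
36 259 -26.6 -5.7 5.7 -0.0
zrange [-93.43705212  36.8727827 ]
t 39.65 pos [525.4 173.5 158.7] F [-0.1 -0.9 -1.7] w 0.142 j [ 0.18 -0.06  1.85  0.    1.35  0.23]
R [[0.0, 0.999, -0.048], [0.0, -0.048, -0.999], [-1.0, 0.0, -0.0]]
cur phi -2.75 SHIFT [ 98.7   2.2 -21.6] TURN -0.0008
```

>>> play_rows(
  plan=[
    [30, 2.4, -12.5, 0, 1],
    [70, 2.4, -12.5, 0, 1],
    [105, 2.4, -12.5, 0, 1],
    [130, 2.4, -12.5, 0, 1],
    [142, 2.4, -12.5, 0, 1],
    [142, 2.4, -12.5, 0, 1],
    [142, 2.4, -12.5, 0, 1],
    [142, 2.4, -12.5, 0, 1],
  ],
)

```text
time: 40.65
tool_pos: [0.5294, 0.1868, 0.0182]
tool_rot: [0.489, 0.512, 0.488, -0.511]
contact_force: [-0.1, -0.6, -1.7]
gripper_width: 0.143
```

>>> play_rows(
  plan=[
    [0, 0, 0, 0, 1],
    [0, 0, 0, 0, 1],
    [0, 0, 0, 0, 1],
    [0, 0, 0, 0, 1],
  ],
)

```text
time: 41.15
tool_pos: [0.5283, 0.1865, 0.0166]
tool_rot: [-0.488, -0.512, -0.488, 0.512]
contact_force: [-1.2, 0.7, -2.7]
gripper_width: 0.138
```

```bash
python3 -c "
from h import *
plan(528.4,185.9,16,-2.7); f=grab('wrist'); save('w7',f['img'],1.5); s=grab('side'); save('s7',s['img'][100:280,180:360],4); P=cloud(s)*1000
m=(s['range_z']>0)&(P[...,2]>25)&(P[...,2]<58)&(abs(P[...,0]-528)<30)&(P[...,1]>-40)&(P[...,1]<300); q=P[m]
for y in range(-30,300,12):
    t=q[abs(q[:,1]-y)<6]
    if len(t)>4: print(y,len(t),np.round(np.percentile(t[:,0],[5,50,95]),1),np.round(np.percentile(t[:,2],[50,95]),1))
"
```

```text
t 41.15 pos [528.3 186.5  16.6] F [-1.2  0.7 -2.7] w 0.138 j [0.21 0.13 1.91 0.   1.09 0.25]
R [[-0.0, 0.999, -0.047], [0.0, -0.047, -0.999], [-1.0, -0.0, -0.0]]
cur phi -2.68 SHIFT [0.6 0.2 0.6] TURN 0.0003
174 12 [523.5 526.5 531.3] [43.7 50. ]
186 27 [505.9 525.6 533.1] [43.  56.5]
198 81 [507.9 523.4 542.6] [41.  55.5]
210 20 [519.7 525.3 530.8] [41.4 44.8]
222 20 [521.2 526.9 532.2] [40.8 44.8]
234 29 [511.9 527.1 542.8] [50.8 53.7]
246 69 [513.7 526.6 542.3] [45.1 54.4]
258 33 [519.8 528.1 536.5] [44.3 47.8]
270 29 [520.9 528.3 536.2] [44.8 48.1]
282 40 [522.  529.9 537.6] [40.9 48. ]
```

View pics/s7.png

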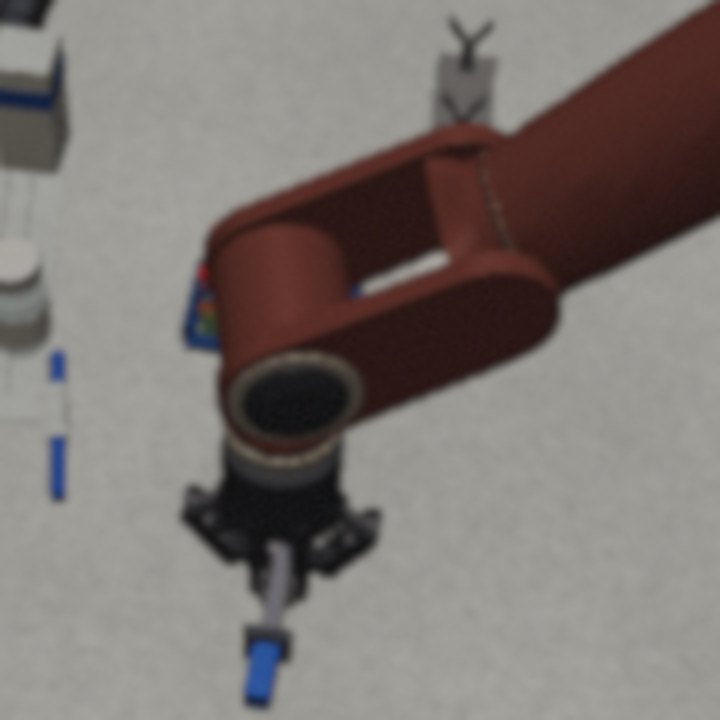

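The side view shows the rod level in the jaws; the arm hides the block. The measured pose is within 0.6 mm of plan, so I'll push in gently and watch the force.

>>> play_rows(
  plan=[
    [0.5, 0, 8, 0, 1],
    [0.5, 0, 16, 0, 1],
    [0.5, 0, 24, 0, 1],
    [0.5, 0, 32, 0, 1],
    [0.5, 0, 39, 0, 1],
    [0.5, 0, 45, 0, 1],
    [0.5, 0, 50, 0, 1],
    [0.5, 0, 50, 0, 1],
  ],
)

```text
time: 42.25
tool_pos: [0.526, 0.1363, 0.0161]
tool_rot: [-0.488, -0.512, -0.488, 0.512]
contact_force: [0.3, -0.3, -2.1]
gripper_width: 0.145
```

```bash
python3 -c "
from h import *
plan(528.4-50*.047,185.9-50*.999,16,-2.7); rodh(grab('wrist'))"
```

```text
t 42.25 pos [526.  136.3  16.1] F [ 0.3 -0.3 -2.1] w 0.145 j [0.12 0.1  1.95 0.   1.09 0.16]
R [[-0.0, 0.999, -0.047], [0.0, -0.047, -0.999], [-1.0, -0.0, -0.0]]
cur phi -2.71 SHIFT [0.1 0.1 0.3] TURN -0.0002
t 42.3 pos [526.  136.5  16.1] F [ 0.6 -0.1 -2.7] w 0.139 j [0.12 0.1  1.95 0.   1.09 0.16]
R [[0.0, 0.999, -0.047], [0.0, -0.047, -0.999], [-1.0, 0.0, -0.0]]
-92 988 -29.3 -8.4 8.4 0.0
-84 1368 -29.4 -8.3 8.6 0.2
-76 1241 -29.3 -8.5 8.6 0.0
-68 1211 -29.3 -8.4 8.7 0.2
-60 1129 -29.3 -8.5 8.5 0.0
-52 1716 -36.2 -15.2 15.2 0.0
-44 448 -36.0 -15.1 15.1 -0.0
-36 598 -26.8 -5.7 6.1 0.2
-28 555 -26.9 -5.7 5.8 0.0
-20 525 -26.8 -5.9 5.9 0.0
-12 374 -44.0 -19.3 19.2 -0.0
-4 257 -39.8 -21.7 21.6 -0.0
4 51 -42.0 -7.7 7.8 0.1
12 81 -37.5 -7.7 7.7 0.0
20 407 -26.8 -6.0 5.6 -0.2
28 391 -26.8 -5.8 5.7 -0.0
36 263 -26.6 -6.2 5.7 -0.2
zrange [-93.42213308  36.81664199]
```

Nose is 20 mm in with no contact force and no slip. On to half-way.

>>> play_rows(
  plan=[
    [0, 0, 8, 0, 1],
    [0, 0, 16, 0, 1],
    [0, 0, 24, 0, 1],
    [0, 0, 32, 0, 1],
    [0, 0, 40, 0, 1],
    [0, 0, 48, 0, 1],
    [0, 0, 56, 0, 1],
    [0, 0, 56, 0, 1],
  ],
)

```text
time: 43.3
tool_pos: [0.5233, 0.0801, 0.0161]
tool_rot: [0.488, 0.512, 0.488, -0.512]
contact_force: [0.0, -0.0, -2.4]
gripper_width: 0.138
```

>>> play_rows(
  plan=[
    [0, 0, 0, 0, 1],
    [0, 0, 0, 0, 1],
    [0, 0, 0, 0, 1],
  ],
)

```text
time: 43.68
tool_pos: [0.5233, 0.0809, 0.0161]
tool_rot: [0.488, 0.512, 0.488, -0.511]
contact_force: [0.5, -0.2, -1.9]
gripper_width: 0.138
```

```bash
python3 -c "
from h import *
plan(528.4-106*.047,185.9-106*.999,16,-2.7); rodh(grab('wrist'))"|tail -2
```

```text
44 43 -18.7 -9.0 10.0 0.5
zrange [-93.64741071  42.89122819]
```

>>> play_rows(
  plan=[
    [0, 0, 0, 0, -0.2],
    [0, 0, 0, 0, -1],
    [0, 0, 0, 0, -1],
    [0, 0, 0, 0, -1],
    [-20, 0, 0, 0, -1],
    [-60, 0, 0, 0, -1],
    [-80, 0, 0, 0, -1],
    [-80, 0, 0, 0, -1],
  ],
)

```text
time: 44.72
tool_pos: [0.5249, 0.0807, 0.0983]
tool_rot: [0.489, 0.513, 0.487, -0.51]
contact_force: [0.3, 0.5, 0.4]
gripper_width: 1.005
```

```bash
cat >> h.py <<'E'
def rodw(f,y0=45,y1=230):
    "rod sticking out of the bore: along-axis coordinate from mouth s, lateral d, top z"
    P=cloud(f)*1000; M=np.array([522.,49.4]); u=np.array([.0471,.9989]); n=np.array([.9989,-.0471])
    D=P[...,:2]-M; s=D@u; d=D@n; m=(f['range_z']>0)&(abs(d)<22)&(s>-5)&(s<200)&(P[...,2]>22)&(P[...,2]<62)
    k,l,st_,c=cv2.connectedComponentsWithStats(m.astype(np.uint8)); i=1+np.argmax(st_[1:,4]); m=l==i
    s,d,z=s[m],d[m],P[...,2][m]
    for a in range(0,200,8):
        t=abs(s-a)<4
        if t.sum()>10:
            h=np.percentile(z[t],95); t&=abs(z-h)<4; e=np.percentile(d[t],[3,97]); print(a,t.sum(),'top',round(h,1),'lat',np.round(e,1),round(e.mean(),1))
    print('s range',np.percentile(s,[.3,99.7]))
E
python3 -c "
from h import *
st(); f=grab('wrist'); save('w8',f['img'],1.5); rodw(f)"
```

```text
t 44.73 pos [524.9  80.7  98.3] F [0.3 0.5 0.4] w 1.005 j [ 0.01 -0.05  1.95 -0.    1.24  0.06]
R [[0.004, 0.999, -0.047], [0.0, -0.047, -0.999], [-1.0, 0.004, -0.0]]
0 486 top 56.5 lat [-18.3  18.9] 0.3
8 178 top 40.6 lat [-5.5  5.7] 0.1
16 187 top 39.9 lat [-5.4  5.7] 0.2
24 187 top 39.4 lat [-5.7  5.7] 0.0
32 196 top 38.8 lat [-6.   5.7] -0.2
40 203 top 38.3 lat [-5.9  5.6] -0.1
48 203 top 37.9 lat [-5.8  5.6] -0.1
56 217 top 37.3 lat [-5.8  5.6] -0.1
64 226 top 36.8 lat [-5.2  6.2] 0.5
72 210 top 36.4 lat [-5.   5.5] 0.2
80 414 top 45.0 lat [-15.  15.] 0.0
88 258 top 44.7 lat [-14.9  14.9] -0.0
96 399 top 37.2 lat [-8.4  8.5] 0.0
104 376 top 36.6 lat [-8.3  9. ] 0.4
112 404 top 36.2 lat [-8.2  8.9] 0.3
120 409 top 35.7 lat [-8.1  8.8] 0.3
128 83 top 35.5 lat [-7.5  7.9] 0.2
s range [ -4.8032652  125.33824085]
```

View pics/w8.png

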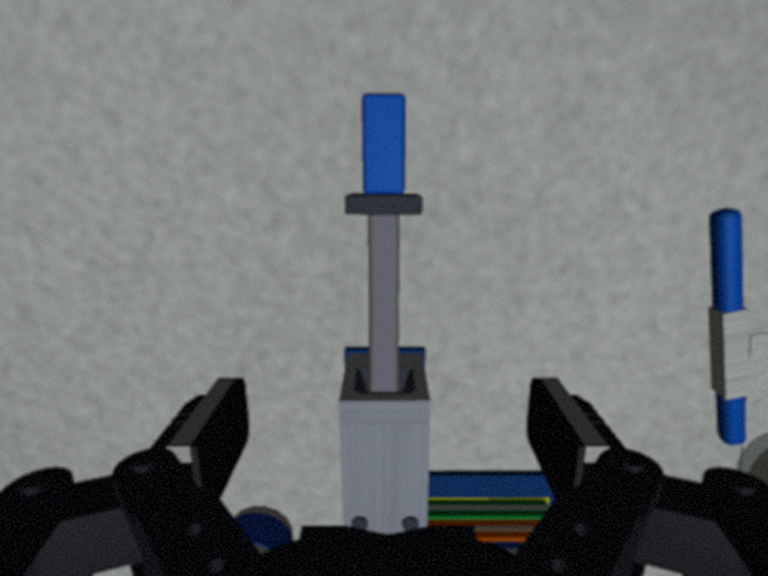

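Rod sits half-way in the bore, released: mouth at view pixel (385,375), collar front at s = 76 mm, handle sagging about 3.8°. Handle centre is at about s = 105 mm, z = 27 mm, so I'll re-grip there.

```bash
python3 -c "
from h import *
plan(527,156.3,90,-2.7)"
```

```text
t 44.77 pos [523.7  80.6  96.5] F [-0.6 -0.5 -0.7] w 1.0 j [ 0.01 -0.05  1.95  0.    1.24  0.06]
R [[0.001, 0.999, -0.047], [0.0, -0.047, -0.999], [-1.0, 0.001, -0.0]]
cur phi -2.68 SHIFT [  6.6  -0.3 -75.7] TURN 0.0003
```

>>> play_rows(
  plan=[
    [0, 0, -40, 0, -1],
    [0, 0, -75.5, 0, -1],
    [0, 0, -75.5, 0, -1],
    [25, 0, -75.5, 0, -1],
    [55, 0, -75.5, 0, -1],
    [75, 0, -75.5, 0, -1],
    [87, 0, -75.5, 0, -1],
    [87, 0, -75.5, 0, -1],
  ],
)

```text
time: 45.78
tool_pos: [0.5262, 0.1557, 0.0081]
tool_rot: [-0.488, -0.511, -0.488, 0.512]
contact_force: [0.0, -0.2, -0.1]
gripper_width: 0.995
```

>>> play_rows(
  plan=[
    [0, 0, 0, 0, -1],
    [0, 0, 0, 0, -1],
  ],
)

```text
time: 46.02
tool_pos: [0.5278, 0.1562, 0.0103]
tool_rot: [0.489, 0.512, 0.488, -0.511]
contact_force: [-0.3, 0.0, -0.7]
gripper_width: 1.0
```

```bash
python3 -c "
from h import *
plan(527,156.3,9,-2.7)"
```

```text
t 46.02 pos [527.8 156.2  10.3] F [-0.3  0.  -0.7] w 1.0 j [ 0.15  0.12  1.94 -0.    1.08  0.2 ]
R [[0.002, 0.999, -0.047], [0.0, -0.047, -0.999], [-1.0, 0.002, -0.0]]
cur phi -2.68 SHIFT [ 1.3 -0.9 -0. ] TURN 0.0004
```

Close on the handle, then raise it gently by ~8 mm to level.

>>> play_rows(
  plan=[
    [0.5, -0.5, 0, 0, 1],
    [0.5, -0.5, 0, 0, 1],
    [0.5, -0.5, 0, 0, 1],
    [0.5, -0.5, 0, 0, 1],
    [0.5, -0.5, 0, 0, 1],
    [0.5, -0.5, 0, 0, 1],
    [0.5, -0.5, 0, 0, 1],
    [0.5, -0.5, 0, 0, 1],
  ],
)

```text
time: 47.02
tool_pos: [0.5264, 0.1561, 0.0086]
tool_rot: [0.488, 0.512, 0.488, -0.512]
contact_force: [0.5, 0.0, -0.0]
gripper_width: 0.195
```

>>> play_rows(
  plan=[
    [-2, 0, 0, 0, 1],
    [-4, 0, 0, 0, 1],
    [-5, 0, 0, 0, 1],
    [-6, 0, 0, 0, 1],
    [-7, 0, 0, 0, 1],
    [-7, 0, 0, 0, 1],
  ],
)

```text
time: 47.78
tool_pos: [0.5262, 0.1562, 0.0156]
tool_rot: [-0.488, -0.512, -0.488, 0.512]
contact_force: [0.5, 1.0, -4.0]
gripper_width: 0.201
```

```bash
python3 -c "
from h import *
st(); rodw(grab('wrist'))"
```

```text
t 47.77 pos [526.2 156.2  15.6] F [ 0.5  1.  -4. ] w 0.201 j [0.15 0.11 1.94 0.   1.09 0.2 ]
R [[-0.0, 0.999, -0.047], [0.0, -0.047, -0.999], [-1.0, -0.0, -0.0]]
72 45 top 41.4 lat [-5.   3.8] -0.6
80 522 top 50.6 lat [-11.6   9.8] -0.9
88 619 top 50.2 lat [-11.8  10.1] -0.9
96 123 top 53.3 lat [-11.    9.2] -0.9
104 96 top 60.7 lat [-11.6   9.8] -0.9
112 259 top 56.2 lat [-11.6   9.9] -0.9
120 489 top 61.2 lat [-21.4  20.6] -0.4
128 370 top 42.0 lat [-8.9  7. ] -0.9
s range [ 69.73259014 126.48335261]
```

>>> play_rows(
  plan=[
    [-1, 0.7, 0, 0, 1],
    [-2, 0.7, 4, 0, 1],
    [-2.5, 0.7, 12, 0, 1],
    [-2.5, 0.7, 20, 0, 1],
    [-2.5, 0.7, 28, 0, 1],
    [-2.5, 0.7, 36, 0, 1],
    [-2.5, 0.7, 40, 0, 1],
    [-2.5, 0.7, 40, 0, 1],
  ],
)

```text
time: 48.82
tool_pos: [0.5251, 0.1153, 0.0181]
tool_rot: [-0.488, -0.511, -0.488, 0.512]
contact_force: [-0.1, -1.6, -4.2]
gripper_width: 0.197
```

```bash
python3 -c "
from h import *
st(); rodw(grab('wrist'))"
```

```text
t 48.83 pos [525.1 115.3  18.1] F [-0.1 -1.6 -4.2] w 0.197 j [ 0.08  0.08  1.97 -0.    1.09  0.13]
R [[-0.0, 0.999, -0.047], [-0.001, -0.047, -0.999], [-1.0, -0.0, 0.001]]
24 19 top 42.8 lat [-6.   5.6] -0.2
32 54 top 43.5 lat [-4.2  4.4] 0.1
40 599 top 52.7 lat [-11.   10.7] -0.1
48 548 top 52.2 lat [-10.9  11. ] 0.1
56 136 top 55.6 lat [-10.1  10.1] 0.0
64 221 top 57.2 lat [-10.1  10.1] 0.0
72 327 top 55.8 lat [-12.   12.8] 0.4
80 294 top 61.0 lat [-21.1  21. ] -0.1
88 283 top 44.4 lat [-7.5  7.9] 0.2
s range [28.11203797 85.7830829 ]
```

>>> play_rows(
  plan=[
    [0, 0, 8, 0, 1],
    [0, 0, 16, 0, 1],
    [0, 0, 24, 0, 1],
    [0, 0, 29, 0, 1],
    [0, 0, 32, 0, 1],
    [0, 0, 33, 0, 1],
    [0, 0, 33, 0, 1],
  ],
)

```text
time: 49.75
tool_pos: [0.5237, 0.0829, 0.0182]
tool_rot: [-0.488, -0.511, -0.488, 0.512]
contact_force: [-0.6, -0.7, -3.0]
gripper_width: 0.2
```

```bash
python3 -c "
from h import *
st(); rodw(grab('wrist'))"
```

```text
t 49.75 pos [523.7  82.9  18.2] F [-0.6 -0.7 -3. ] w 0.2 j [ 0.02  0.07  1.98 -0.    1.09  0.06]
R [[-0.0, 0.999, -0.047], [-0.001, -0.047, -0.999], [-1.0, 0.0, 0.001]]
0 39 top 43.8 lat [-3.7  4. ] 0.2
8 655 top 53.0 lat [-10.9  10.9] 0.0
16 487 top 52.2 lat [-10.9  11.1] 0.1
24 155 top 55.8 lat [-10.   10.2] 0.1
32 210 top 57.4 lat [-10.   10.2] 0.1
40 415 top 55.7 lat [-14.   13.7] -0.1
48 269 top 61.2 lat [-21.2  20.9] -0.1
56 256 top 44.1 lat [-7.8  8. ] 0.1
s range [-4.00172701 53.33476766]
```

>>> play_rows(
  plan=[
    [0, 0, 1.5, 0, 1],
    [0, 0, 3, 0, 1],
    [0, 0, 4, 0, 1],
    [0, 0, 4.5, 0, 1],
    [0, 0, 5, 0, 1],
  ],
)

```text
time: 50.42
tool_pos: [0.5235, 0.0785, 0.0182]
tool_rot: [0.488, 0.512, 0.488, -0.511]
contact_force: [0.7, 3.8, -3.4]
gripper_width: 0.204
```

>>> play_rows(
  plan=[
    [0, 0, 0.5, 0, 1],
    [0, 0, 1, 0, 1],
    [0, 0, 1, 0, 1],
  ],
)

```text
time: 50.8
tool_pos: [0.5235, 0.0784, 0.0183]
tool_rot: [0.487, 0.512, 0.489, -0.511]
contact_force: [0.1, 7.3, -3.4]
gripper_width: 0.201
```

```bash
python3 -c "
from h import *
st(); rodw(grab('wrist'))"
```

```text
t 50.8 pos [523.5  78.4  18.3] F [ 0.1  7.3 -3.4] w 0.201 j [0.01 0.06 1.99 0.   1.09 0.05]
R [[0.0, 0.999, -0.047], [0.003, -0.047, -0.999], [-1.0, 0.0, -0.003]]
0 344 top 52.8 lat [-10.6  10.8] 0.1
8 856 top 52.7 lat [-10.9  11. ] 0.1
16 68 top 55.2 lat [-10.   10.3] 0.1
24 211 top 56.5 lat [-10.   10.2] 0.1
32 249 top 56.3 lat [-10.4  10.6] 0.1
40 278 top 60.5 lat [-21.1  20.9] -0.1
48 584 top 45.1 lat [-8.1  8.4] 0.1
s range [-0.17765044 48.8022799 ]
```

The collar is against the block: motion has stopped and the force is rising. I'll press slightly more, then release and back away upward.

>>> play_rows(
  plan=[
    [0, 0, 1, 0, 1],
    [0, 0, 2, 0, 1],
    [0, 0, 2, 0, 1],
  ],
)

```text
time: 51.22
tool_pos: [0.5235, 0.0783, 0.0184]
tool_rot: [0.486, 0.514, 0.489, -0.51]
contact_force: [0.6, 14.0, -3.0]
gripper_width: 0.196
```

>>> play_rows(
  plan=[
    [0, 0, -2, 0, -0.2],
    [0, 0, -2, 0, -1],
    [0, 0, -2, 0, -1],
    [0, 0, -2, 0, -1],
    [-20, 0, -2, 0, -1],
    [-60, 0, -2, 0, -1],
    [-100, 0, -2, 0, -1],
    [-150, 0, -2, 0, -1],
  ],
)

```text
time: 52.22
tool_pos: [0.5225, 0.0768, 0.1685]
tool_rot: [-0.488, -0.511, -0.488, 0.512]
contact_force: [0.7, 0.4, -0.7]
gripper_width: 0.998
```

```bash
python3 -c "
from h import *
st(); f=grab('wrist'); rodw(f)"
```

```text
t 52.23 pos [522.5  76.8 168.5] F [ 0.7  0.4 -0.7] w 0.998 j [ 0.01 -0.13  1.9  -0.    1.38  0.05]
R [[-0.002, 0.999, -0.047], [-0.0, -0.047, -0.999], [-1.0, -0.002, 0.0]]
0 261 top 56.7 lat [-18.4  19.5] 0.6
8 217 top 51.2 lat [-14.3  15.3] 0.5
16 176 top 44.5 lat [-8.3  8.5] 0.1
24 179 top 44.4 lat [-8.3  8.4] 0.1
32 189 top 44.6 lat [-8.2  9.2] 0.5
40 185 top 44.5 lat [-8.1  9.1] 0.5
48 113 top 44.4 lat [-8.1  8.2] 0.1
s range [-4.79155677 48.45427796]
```

>>> play_rows(
  plan=[
    [-60, 0, -60, 0, -1],
    [-80, 0, -120, 0, -1],
    [-100, 0, -180, 0, -1],
    [-100, 0, -240, 0, -1],
    [-100, 0, -250, 0, -1],
    [-100, 0, -250, 0, -1],
    [-100, 0, -250, 0, -1],
    [-100, 0, -250, 0, -1],
  ],
)

```text
time: 53.28
tool_pos: [0.5352, 0.3256, 0.2679]
tool_rot: [-0.488, -0.512, -0.488, 0.512]
contact_force: [0.2, 0.0, 0.1]
gripper_width: 1.0
```

```bash
python3 -c "
from h import *
st(); f=grab('wrist'); s=grab('side'); c=grab('scene')
a=cv2.resize(f['img'],None,fx=.8,fy=.8); b=cv2.resize(s['img'][90:240,160:360],(400,300),interpolation=cv2.INTER_CUBIC); d=cv2.resize(c['img'][120:270,130:330],(400,300),interpolation=cv2.INTER_CUBIC)
save('fin',np.vstack([np.hstack([b,d]),np.hstack([cv2.resize(f['img'],(400,300)),np.zeros((300,400,3),np.uint8)])]))
near(f,571,-73,lo=.013); objs('side',f=s)"|grep -v '\] [0-9]\{4\} '
```

```text
t 53.27 pos [535.2 325.6 267.9] F [0.2 0.  0.1] w 1.0 j [ 0.43  0.04  1.57 -0.    1.54  0.48]
R [[-0.0, 0.999, -0.048], [-0.0, -0.048, -0.999], [-1.0, -0.0, 0.0]]
NEAR None
side [184. 174.] 422 h 85.7 [745.1 -28.9] 43.4 42.2 9.0 [123. 125. 121.]
side [288. 180.] 200 h 64.6 [430.8 -51.1] 26.9 10.3 16.8 [87.5 85.5 83. ]
side [264. 191.] 169 h 58.3 [507.3  12.5] 80.8 19.5 87.3 [117. 118. 124.]
side [195. 206.] 147 h 13.7 [699.6  56.6] 127.3 9.1 -79.6 [120. 123. 144.]
side [327. 333.] 354 h 18.4 [315.4 398.9] 55.3 38.6 79.2 [119.  64. 140.]
side [235. 354.] 315 h 51.8 [527.1 481.9] 34.5 31.4 -82.8 [165. 162. 164.]
side [113. 381.] 371 h 102.2 [771.9 591.8] 196.8 7.0 5.0 [ 53.  84. 144.]
```

View pics/fin.png

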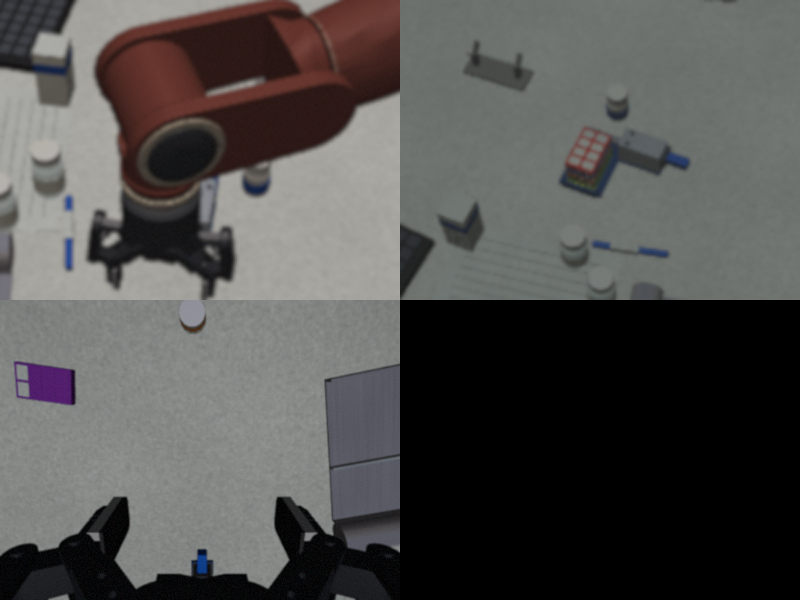

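The final view shows the pile square on the seat, the collar against the block with the blue handle outside, an empty rack, and the bottles and marker in place. One last numeric check from the scene camera, then I'll hand in.

```bash
python3 -c "
from h import *
objs('scene',lo=.03); st(); print(manip.job_done())"|grep -v '\] [0-9]\{4\} '
```

```text
scene [238. 169.] 142 h 72.5 [442.9 -65.8] 36.7 34.9 87.3 [92.  95.  91.5]
scene [238. 195.] 844 h 68.7 [568.6 -39.2] 130.3 89.6 -84.3 [90. 86. 87.]
scene [159. 228.] 432 h 112.0 [ 776.9 -227.9] 54.6 51.9 -3.2 [77. 81. 78.]
scene [377. 234.] 84 h 53.0 [532.7 481.7] 31.7 31.5 -47.7 [114.  118.5 113.5]
scene [216. 241.] 229 h 87.1 [750.  -32.4] 41.0 41.0 -25.5 [ 99. 105. 101.]
scene [230. 262.] 239 h 86.9 [805.6  40.5] 40.8 39.2 22.2 [102. 108. 104.]
scene [249. 285.] 737 h 53.8 [852.6 124.9] 159.5 36.2 8.8 [78. 81. 85.]
scene [396. 302.] 378 h 100.8 [776.3 590.1] 207.2 18.4 0.1 [20. 30. 51.]
t 53.48 pos [535.2 326.1 268.2] F [ 0.3 -0.2 -1.1] w 1.0 j [ 0.43  0.04  1.57 -0.    1.54  0.48]
R [[0.0, 0.999, -0.048], [-0.0, -0.048, -0.999], [-1.0, 0.0, 0.0]]
the job is handed in; nothing more can be done
None
```

The job is done and handed in at 53 s of the 210 s limit. Four cassettes were on the desk (green, orange, blue and red; no black one). They are stacked in that order on the yellow seat. I pushed the lock rod about 75 mm into the bore, let go of it, took a new hold on the blue handle and pushed it home.

- **Pile:** before I inserted the rod, the wrist camera put the top of the pile at 66 mm, at the seat's angle (-2.7°) and within 2 mm of its centre. The last pictures still show it square.
- **Rod:** the collar stopped against the block and pressed at about 14 N. After release the end of the handle stands 48 mm from the bore mouth, which is what "fully home" should measure, to within about 0.5 mm.
- **Other objects:** the bottles, jar, carton, marker and purple look-alike showed no shift beyond the cameras' error. No cassette was seen to be knocked aside.
- **Limits of the last check:** the scene camera saw the pile and the block as one blob, so it gave no separate final number for the pile. The arm hid the pile from the side camera at the end. The nose end of the bar across the carrier front was never viewed directly.

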